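# Photograph the buffer vessels from all sides and stack them on the cradle

## Task

Turn the lamp switch fully on and, with the lamp on, show the vessels in the blue tray to the inspection camera one after the other in the order of the record sheet - red, yellow, blue (some may be missing): hold each at the camera's aim point and turn it there a quarter at a time so that first its brass port, then its side, then its blind end squarely faces the lens, for a good second each. Stack the vessels as a pyramid on the three grey ones in the cradle, each saddled in the gap between two below - the second row first, then the peak - with all ports to the front of the cradle; leave the grey ones in place and the other things on the bench alone, and turn the lamp off again at the end.

Things in the scene. Friction and masses are not known exactly. Their poses are not given: they have to be found in the camera images.
- red: buffer vessel lying in the blue tray, axis 32 mm above the table: red tube, 34 mm thick and 64 mm long (to grip), between two round aluminium caps 56 mm across, 28 mm long; 0.45 kg. A brass port 14 mm thick sticks out 24 mm from one cap; the other, blind end is flat. Origin on the axis midway between the caps, x along the axis to the port. It rolls when pushed. May be absent
- yellow: buffer vessel lying in the blue tray, axis 32 mm above the table: yellow tube, 34 mm thick and 64 mm long (to grip), between two round aluminium caps 56 mm across, 28 mm long; 0.45 kg. A brass port 14 mm thick sticks out 24 mm from one cap; the other, blind end is flat. Origin on the axis midway between the caps, x along the axis to the port. It rolls when pushed. May be absent
- blue: buffer vessel lying in the blue tray, axis 32 mm above the table: blue tube, 34 mm thick and 64 mm long (to grip), between two round aluminium caps 56 mm across, 28 mm long; 0.45 kg. A brass port 14 mm thick sticks out 24 mm from one cap; the other, blind end is flat. Origin on the axis midway between the caps, x along the axis to the port. It rolls when pushed. May be absent
- red_port (a point): tip of the red vessel's brass port, on its axis, 84 mm from the middle
- yellow_port (a point): tip of the yellow vessel's brass port, on its axis, 84 mm from the middle
- blue_port (a point): tip of the blue vessel's brass port, on its axis, 84 mm from the middle
- grey1: already checked vessel, same shape and size with a grey tube, lying in the cradle's bottom row, port to the front (cradle -x); origin and axes as the others. Loose; stays where it is.
- grey2: already checked vessel, same shape and size with a grey tube, lying in the cradle's bottom row, port to the front (cradle -x); origin and axes as the others. Loose; stays where it is.
- grey3: already checked vessel, same shape and size with a grey tube, lying in the cradle's bottom row, port to the front (cradle -x); origin and axes as the others. Loose; stays where it is.
- cradle: fixed grey cradle on a green rubber mat 2 mm thick: plate 150 x 200 x 12 mm, origin at the centre of its underside, front is -x. At front and back two bars 6 mm wide, 140 mm high stand at x = -+70, y = -+15 mm: vessels fit between front and back bars with 8 mm play each way. Grey1, 2, 3 lie along x in saddle blocks at y = -60, 0, +60 mm, axes 42 mm above the table
- tray: fixed dark blue foam tray, 346 x 221 mm, origin at the centre of its underside, floor 4 mm thick; three bays side by side along its x, 112 mm apart, each for one vessel lying roughly along the tray's y; partitions 30 mm high, but only 12 mm in the middle 70 mm of their length to let fingers in; end rims 14 mm
- gap1 (a point): where the origin of a vessel lies that is saddled over the gap between grey1 and grey2 (89 mm above the table)
- gap2 (a point): the same over the gap between grey2 and grey3, 60 mm beside gap1 (89 mm above the table)
- peak (a point): where the origin of a vessel lies on top, saddled over the gap between the two of the second row (137 mm above the table)
- aim (a point): aim point in the air of the fixed inspection camera (white box with a black lens and white ring light on a stand 0.21 m high, base 110 x 130 mm, at the back of the bench): 180 mm in front of the lens on its level optical axis, 170 mm above the table. +x points to the lens, y is level across the view, z up. A viewed vessel's origin belongs here
- lamp_unit: fixed white lamp supply box, 110 x 85 mm, 45 mm high, with the rotary switch on top; origin at the centre of its underside
- lamp_grip (a point): the switch's axis, vertical, at the height to grip (82 mm above the table). The switch has a black bar grip 42 mm long, 14 mm thick, 38 mm high. Its x axis runs along the bar and turns with it; at joint 0 the bar lies along the lamp unit's x.
- lamp (a joint): angle of the lamp switch in rad: 0 is off, grows clockwise as seen from above to the stop at 1.57 (on); stays where it is left (friction 0.04 N m)
- gauge: bystander: pressure gauge lying on its back, 62 mm across, 30 mm high, brass stem to its -x
- tape: bystander: white roll of sealing tape, 54 mm across, 18 mm high
- oil: bystander: small white bottle with a red cap, 48 mm across, 100 mm high
- wrench: bystander: wrench, 170 mm long
- calculator: bystander: pocket calculator, 150 x 75 x 16 mm

How it is judged:
On the way, in this order (a step that is already met when the one before it is completed fails the run):
1. the lamp switch is turned fully clockwise to on (value of joint lamp above 1.35 rad), for 0.2 s.
2. the red vessel is held at the aim point with its brass port facing the lens (x of red in the frame of aim between -0.045 and 0.045 m and y of red in the frame of aim between -0.03 and 0.03 m and z of red in the frame of aim between -0.03 and 0.03 m and angle between the x axis of red and the x axis of aim, either way round below 0.26 rad and x of red_port in the frame of aim above 0 m), for 0.8 s.
3. the red vessel is held at the aim point broadside to the lens (x of red in the frame of aim between -0.045 and 0.045 m and y of red in the frame of aim between -0.03 and 0.03 m and z of red in the frame of aim between -0.03 and 0.03 m and angle between the x axis of red and the y axis of aim, either way round below 0.26 rad), for 0.8 s.
4. the red vessel is held at the aim point with its blind end facing the lens (x of red in the frame of aim between -0.045 and 0.045 m and y of red in the frame of aim between -0.03 and 0.03 m and z of red in the frame of aim between -0.03 and 0.03 m and angle between the x axis of red and the x axis of aim, either way round below 0.26 rad and x of red_port in the frame of aim below 0 m), for 0.8 s.
5. the yellow vessel is held at the aim point with its brass port facing the lens (x of yellow in the frame of aim between -0.045 and 0.045 m and y of yellow in the frame of aim between -0.03 and 0.03 m and z of yellow in the frame of aim between -0.03 and 0.03 m and angle between the x axis of yellow and the x axis of aim, either way round below 0.26 rad and x of yellow_port in the frame of aim above 0 m), for 0.8 s.
6. the yellow vessel is held at the aim point broadside to the lens (x of yellow in the frame of aim between -0.045 and 0.045 m and y of yellow in the frame of aim between -0.03 and 0.03 m and z of yellow in the frame of aim between -0.03 and 0.03 m and angle between the x axis of yellow and the y axis of aim, either way round below 0.26 rad), for 0.8 s.
7. the yellow vessel is held at the aim point with its blind end facing the lens (x of yellow in the frame of aim between -0.045 and 0.045 m and y of yellow in the frame of aim between -0.03 and 0.03 m and z of yellow in the frame of aim between -0.03 and 0.03 m and angle between the x axis of yellow and the x axis of aim, either way round below 0.26 rad and x of yellow_port in the frame of aim below 0 m), for 0.8 s.
8. the blue vessel is held at the aim point with its brass port facing the lens (x of blue in the frame of aim between -0.045 and 0.045 m and y of blue in the frame of aim between -0.03 and 0.03 m and z of blue in the frame of aim between -0.03 and 0.03 m and angle between the x axis of blue and the x axis of aim, either way round below 0.26 rad and x of blue_port in the frame of aim above 0 m), for 0.8 s.
9. the blue vessel is held at the aim point broadside to the lens (x of blue in the frame of aim between -0.045 and 0.045 m and y of blue in the frame of aim between -0.03 and 0.03 m and z of blue in the frame of aim between -0.03 and 0.03 m and angle between the x axis of blue and the y axis of aim, either way round below 0.26 rad), for 0.8 s.
10. the blue vessel is held at the aim point with its blind end facing the lens (x of blue in the frame of aim between -0.045 and 0.045 m and y of blue in the frame of aim between -0.03 and 0.03 m and z of blue in the frame of aim between -0.03 and 0.03 m and angle between the x axis of blue and the x axis of aim, either way round below 0.26 rad and x of blue_port in the frame of aim below 0 m), for 0.8 s.
At the end, for the whole second after the job is handed in: Every present coloured vessel lies in the cradle saddled in a gap (origin within 16 mm of gap1, gap2 or peak), its axis within 0.15 rad of the cradle's and its port to the front, at rest; the grey vessels are within 30 mm of where they were; the lamp switch is back at off (below 0.25 rad) (value of joint lamp below 0.25 rad and (distance between red and gap1 below 0.016 m or distance between red and gap2 below 0.016 m or distance between red and peak below 0.016 m) and x of each of red_port, yellow_port, blue_port in the frame of cradle below -0.06 m and angle between the x axis of each of red, yellow, blue and the x axis of cradle, either way round below 0.15 rad and linear speed of each of red, yellow, blue below 0.02 m/s and (distance between yellow and gap1 below 0.016 m or distance between yellow and gap2 below 0.016 m or distance between yellow and peak below 0.016 m) and (distance between blue and gap1 below 0.016 m or distance between blue and gap2 below 0.016 m or distance between blue and peak below 0.016 m) and distance of each of grey1, grey2, grey3 from where it was at the start of the episode below 0.03 m); the robot touches nothing.
It fails at once if a bystander (gauge, tape, oil, wrench, calculator) is shoved more than 40 mm (distance of any of gauge, tape, oil, wrench, calculator from where it was at the start of the episode above 0.04 m).
It fails at once if something is held at the camera's aim point while the lamp is not on (distance between the grasp point and aim below 0.03 m and contact force between the fingers and anything else above 3 N and value of joint lamp below 1.2 rad).
Of red, yellow, blue only 2 to 3 are there at a start; the rules pass over those that are not, and their reading is None.
At some moment in a run one of red, yellow, blue may be knocked a few centimetres aside while the robot is not near it.
It also fails if it takes over 210 s, if anything falls off the work surface, if the arm or the gripper's body presses on something with over 40 N, if the wrist force passes 120 N, or if a joint passes its speed limit or range.

## Robot

A 7-joint arm with a two-finger parallel gripper is mounted at the origin on the work surface. World frame = base frame: x ahead of the robot, y to its left, z up, the work surface at z = 0. Lengths are in m, angles in rad, forces in N, time in s.
With the tool pointing down it reaches from about 0.425 to 0.875 m from the base axis. Payload 4.7 kg.
Tool frame: the origin (TCP) lies midway between the tips of the shut fingers; the grasp point (between the pads) lies 19 mm behind it; z points along the fingers, y is the direction in which the jaws open and shut (so a half turn about z gives the same grasp; the last joint's range is limited). The gripper opens to 87 mm and grips with 3 to 60 N. Pads are 19 mm wide; open, the fingers measure 117 mm over their backs; the gripper's body (75 mm by 190 mm) begins 51 mm behind the grasp point.
Start: joints at [-1.178, 0.321, -0.07, 1.45, 0.023, 1.371, -0.057], TCP at [0.24, 0.604, 0.223] pointing down, gripper open.
Joint ranges: [-2.86, 2.86], [-0.3, 2.09], [-1.38, 1.24], [0.06, 2.45], [-1.56, 4.7], [0.09, 2.05], [-2.69, 2.69]. Speed limits (rad/s): [2.57, 2.57, 3.14, 3.14, 3.14, 3.14, 3.14].

## Interface

Orientations are given as a rotation vector (axis times angle).
In Python, from bench import ctrl, optics gives the robot as it stands. The module is installed in compiled form; this text tells all that it offers.
- The arm moves only by the tool step_arm, never from a script. Its argument "deltas" is a list of rows, each a list of 7 numbers: the turn, a rotation vector about the tool's x, y, z in degrees, then the shift along the tool's x, y, z in mm, then the finger opening in mm, from 0 to 87. A call has exactly 8 rows; each row is the pose to reach, as a shift and turn from the pose commanded when the call began, along the tool's axes at that moment; what a row does not reach only later rows make up. A row lasts 1/8 s, in which the tool goes at most 62.5 mm and 10.7 degrees, less where a joint would pass 70% of its speed; a pose out of reach is approached as far as the arm can. A call with a gripper value outside its range is refused whole. The fingers move at their own pace and stop on an object; "newtons" is the grip in N (left out, the last holds). Time passes only in rows, so rows that repeat a pose let the fingers close, or fill a call up. It gives the time, the measured TCP pose, the force and the opening at its end, in the units of the state.
- ctrl.get_state(): the state, without advancing time (a new reading comes with each control period).
- optics.get_image(name): name is "scene" or "top" or "wrist"; returns the picture (480x640x3 uint8, red, green, blue); there is no depth.
- optics.get_calibration(name): a dict with "K" (3x3 intrinsics, pixels), "k1" (the pictures are not rectified: a ray, as slopes to the right and down, at radius r is drawn at 1 + k1 r^2 times it, then the intrinsics apply), "R" (3x3) and "t" (3): a world point X has camera coordinates R X + t. Camera axes: x right, y down, z forward; pixel columns grow to the right and rows downward; lengths in m; the calibration is good to about 2 mm. A picture is of the moment at which its call begins: read the wrist's pose just before it. get_calibration takes no time and is no camera call; for the wrist camera it gives the pose at the moment of the call.
- ctrl.close_job(): hands the job in, once; it reports no verdict.
The state is a dict: "time": time; "joint_positions": joint angles; "qd": joint speeds; "joint_torque": joint torques, N m; "position": TCP position; "tool_rot": TCP orientation; "ft_force": force on the tool from outside, world axes, zero at the start; "torque": the same for the moment, N m; "grip_width": opening from 0.0 (shut) to 1.0 (fully open).
Only numpy, scipy, OpenCV 4.12 (cv2) and the standard library are available. Lean on these libraries where they do the work, as an engineer would, in place of code of your own. Each camera call takes 0.05 s, during which the arm holds its last target.

## Working session

There is one attempt and no reset: what is moved stays moved. The work goes in short steps, Python scripts to look and compute and a tool call to move; the robot and the scene stay as the last step left them, time stands still between calls to the robot, and variables do not carry over. Pictures are saved under pics/ and viewed, and the job is handed in when it is done.

Besides the shell and the picture viewer there is one more tool, called after "Request:" by a JSON object that holds its "api" and its "payload". step_arm: Moves the arm, as the interface text tells. Its arguments: {"type":"object","properties":{"deltas":{"type":"array"},"newtons":{"type":"number"}},"required":["deltas"]}

```bash
mkdir -p pics; cat > h.py <<'E'
from bench import ctrl, optics
import numpy as np, cv2
from scipy.spatial.transform import Rotation as Rn
def snap(n,f):
    im=optics.get_image(n); cv2.imwrite(f'pics/{f}.png',im[:,:,::-1]); return im
def ray(cal,uv):
    K=np.array(cal['K']);d=np.array([[(uv[0]-K[0,2])/K[0,0],(uv[1]-K[1,2])/K[1,1]]])
    x=d[0].copy()
    for _ in range(20): x=d[0]/(1+cal['k1']*(x@x))
    R=np.array(cal['R']);t=np.array(cal['t'])
    return -R.T@t, R.T@np.array([x[0],x[1],1.])
def onz(cal,uv,z):
    o,d=ray(cal,uv); return o+d*(z-o[2])/d[2]
def proj(cal,X):
    c=np.array(cal['R'])@np.array(X)+np.array(cal['t']); x=c[:2]/c[2]; x=x*(1+cal['k1']*(x@x)); K=np.array(cal['K'])
    return np.array([K[0,0]*x[0]+K[0,2],K[1,1]*x[1]+K[1,2]])
E
python3 - <<'E'
from h import *
np.set_printoptions(precision=3,suppress=True)
s=ctrl.get_state(); print(s)
for n in ['scene','top','wrist']:
    snap(n,n+'0'); c=optics.get_calibration(n); print(n,c, -np.array(c['R']).T@np.array(c['t']))
E
```

```text
{'time': 0.0, 'joint_positions': array([-1.178,  0.322, -0.07 ,  1.452,  0.023,  1.371, -0.057]), 'qd': array([ 0.002,  0.   , -0.001,  0.001,  0.   , -0.001, -0.   ]), 'joint_torque': array([ -0.   , -49.129,  -0.404, -31.253,  -0.064,   0.044,   0.   ]), 'position': array([0.24 , 0.603, 0.221]), 'tool_rot': array([-0.591, -3.085,  0.003]), 'ft_force': array([ 0.041, -0.048, -0.207]), 'torque': array([0.007, 0.003, 0.042]), 'grip_width': 0.9964979771156085}
scene {'K': array([[591.7  ,   0.   , 320.113],
       [  0.   , 591.7  , 245.562],
       [  0.   ,   0.   ,   1.   ]]), 'k1': 0.015013760527198657, 'R': array([[-0.593,  0.805,  0.003],
       [ 0.504,  0.374, -0.778],
       [-0.628, -0.46 , -0.628]]), 't': array([ 0.262, -0.163,  1.675])} [1.289 0.621 0.924]
top {'K': array([[550.652,   0.   , 317.928],
       [  0.   , 550.652, 234.711],
       [  0.   ,   0.   ,   1.   ]]), 'k1': -0.11805898320013755, 'R': array([[ 0.019, -1.   , -0.013],
       [-0.995, -0.017, -0.096],
       [ 0.095,  0.015, -0.995]]), 't': array([0.042, 0.487, 1.355])} [0.355 0.03  1.396]
wrist {'K': array([[417.636,   0.   , 316.475],
       [  0.   , 417.636, 240.441],
       [  0.   ,   0.   ,   1.   ]]), 'k1': -0.10078690615348532, 'R': array([[ 0.369,  0.929, -0.001],
       [ 0.901, -0.358,  0.244],
       [ 0.226, -0.091, -0.97 ]]), 't': array([-0.651, -0.029,  0.39 ])} [0.178 0.63  0.384]
```

View pics/top0.png

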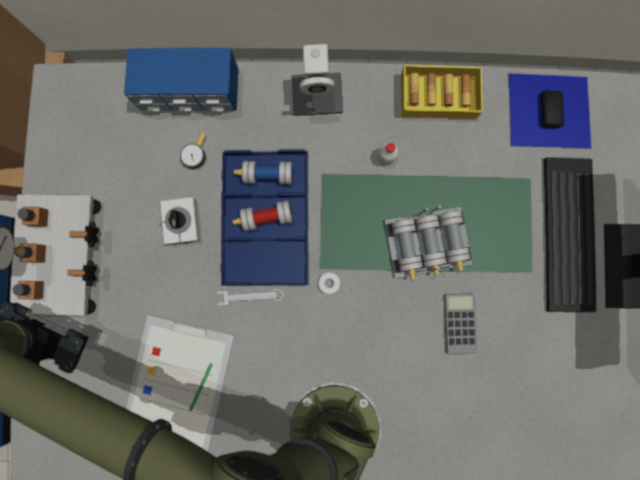

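View pics/scene0.png

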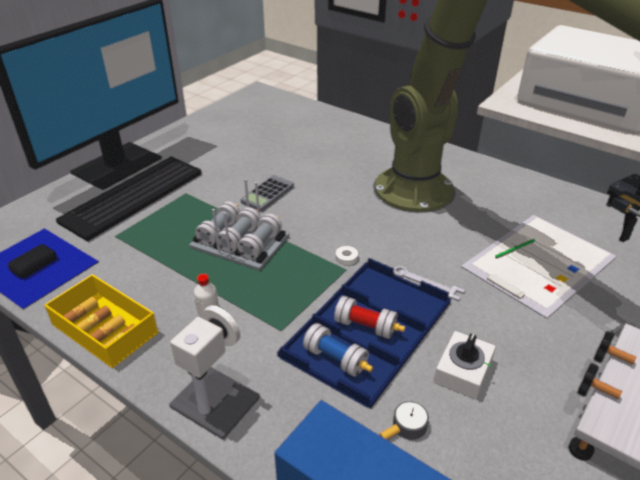

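View pics/wrist0.png

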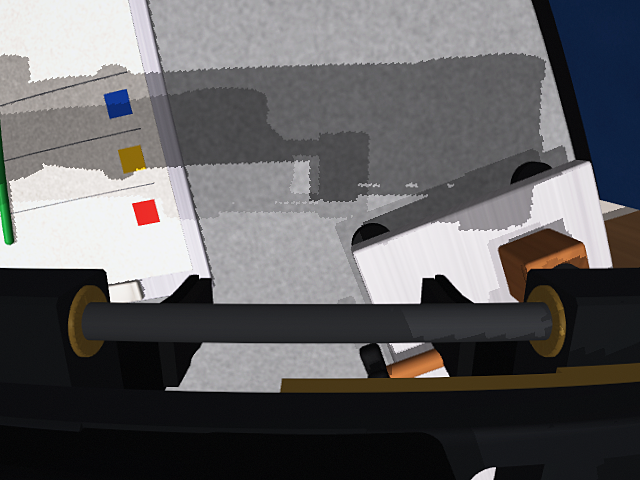

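```bash
python3 - <<'E'
import cv2
im=cv2.imread('pics/top0.png')
a=cv2.resize(im[120:300,150:320],None,fx=4.4,fy=3.3*1.0,interpolation=cv2.INTER_CUBIC)
a=cv2.resize(im[140:300,155:315],(600,600),interpolation=cv2.INTER_CUBIC); cv2.imwrite('pics/t1.png',a)
b=cv2.resize(im[190:290,375:485],(660,600),interpolation=cv2.INTER_CUBIC); cv2.imwrite('pics/t2.png',b)
c=cv2.resize(im[35:135,285:355],(420,600),interpolation=cv2.INTER_CUBIC); cv2.imwrite('pics/t3.png',c)
s=cv2.imread('pics/scene0.png')
cv2.imwrite('pics/s3.png',cv2.resize(s[260:440,150:280],(433,600),interpolation=cv2.INTER_CUBIC))
cv2.imwrite('pics/s1.png',cv2.resize(s[250:410,270:510],(800,533),interpolation=cv2.INTER_CUBIC))
E
```

```text
(no output)
```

View pics/t1.png

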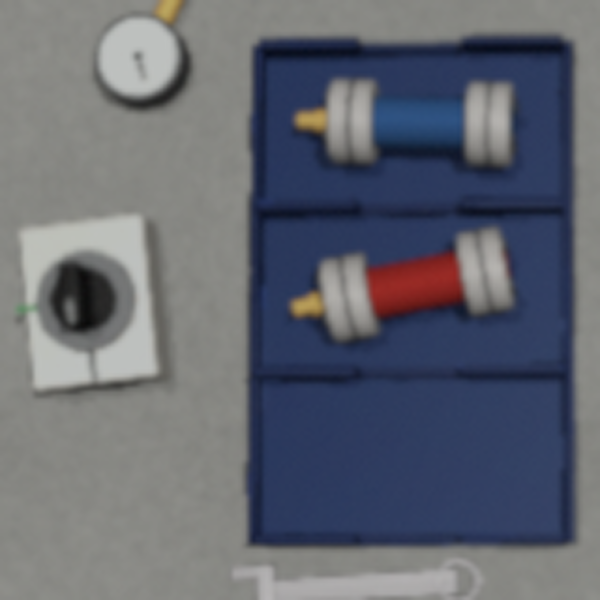

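View pics/t2.png

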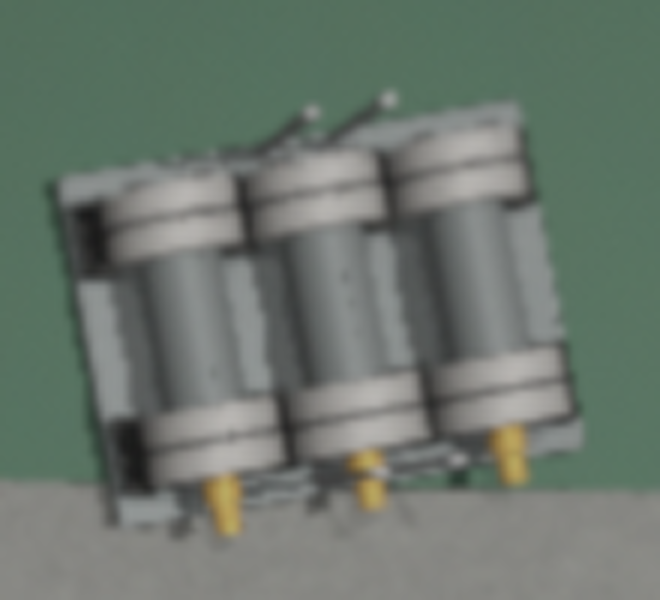

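View pics/t3.png

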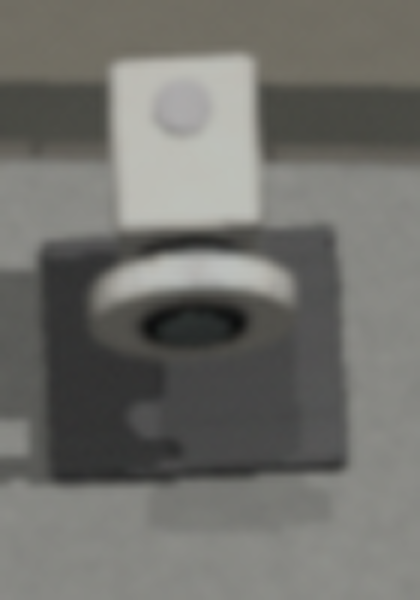

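View pics/s3.png

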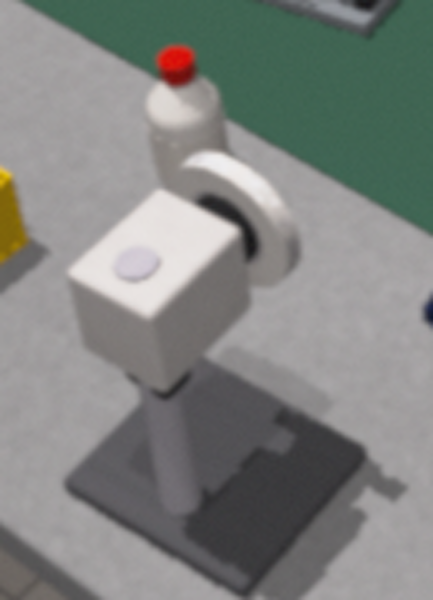

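View pics/s1.png

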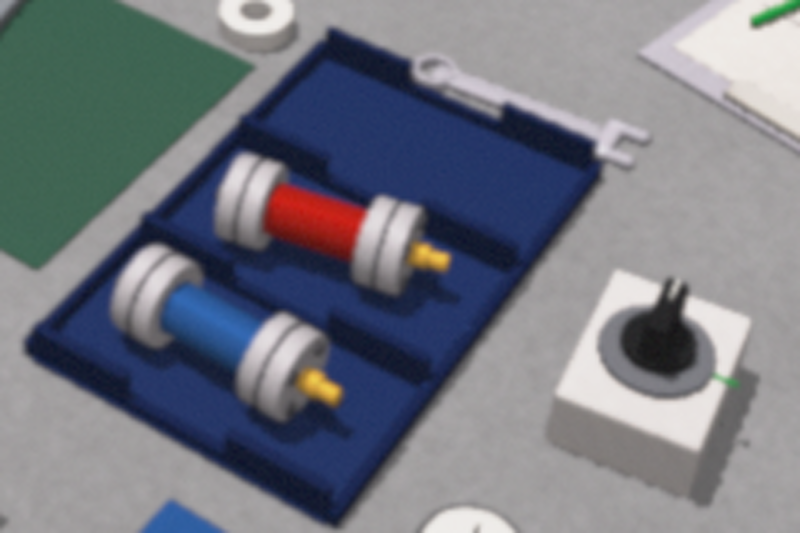

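```bash
python3 - <<'E'
from h import *
np.set_printoptions(precision=4,suppress=True)
T=optics.get_calibration('top'); S=optics.get_calibration('scene')
def t1(p,z): return onz(T,(155+p[0]/3.75-.4,140+p[1]/3.75-.4),z)
def t2(p,z): return onz(T,(375+p[0]/6-.4,190+p[1]/6-.4),z)
def t3(p,z): return onz(T,(285+p[0]/6-.4,35+p[1]/6-.4),z)
print('lamp box');P=[t1(p,.045) for p in [(20,230),(143,214),(160,375),(36,391)]]
for p in P: print(p)
P=np.array(P);print('c',P.mean(0),[np.linalg.norm(P[i]-P[i-1]) for i in range(4)], np.degrees(np.arctan2(*(P[0]+P[1]-P[2]-P[3])[[1,0]])))
print('knob base disc',t1((86,300),.05)); print('knob top', t1((75,270),.1),t1((85,330),.06))
print('tray');P=np.array([t1(p,.014) for p in [(254,42),(573,40),(573,543),(249,543)]]);print(P,P.mean(0),[np.linalg.norm(P[i]-P[i-1]) for i in range(4)])
print('cradle');P=np.array([t2(p,.014) for p in [(55,185),(515,105),(582,445),(115,522)]]);print(P,P.mean(0),[np.linalg.norm(P[i]-P[i-1]) for i in range(4)])
print('port tips'); 
for p in [(228,530),(372,505),(515,482)]: print(t2(p,.042))
print('tube ends'); 
for a,b in [((180,205),(215,450)),((315,185),(357,425)),((460,160),(500,395))]:
  A=t2(a,.07);B=t2(b,.07); print(A,B,(A+B)/2,np.linalg.norm(A-B))
print('cambase');P=np.array([t3(p,.01) for p in [(42,243),(333,230),(347,467),(55,480)]]);print(P,P.mean(0),[np.linalg.norm(P[i]-P[i-1]) for i in range(4)])
print('lens z.17',t3((192,327),.17), 'boxtop',[t3(p,.2) for p in [(110,65),(255,55),(262,220),(118,232)]])
im=cv2.imread('pics/top0.png');hsv=cv2.cvtColor(im,cv2.COLOR_BGR2HSV)
for n,lo,hi in [('red',(0,150,80),(6,255,255)),('blue',(100,140,110),(115,255,255)),('brass',(15,110,110),(28,255,255))]:
  m=cv2.inRange(hsv,lo,hi); m[:140]=0;m[300:]=0;m[:,:225]=0
  if n!='brass': m[:,310:]=0
  N,L,st,ce=cv2.connectedComponentsWithStats(m)
  for i in range(1,N):
    if st[i,4]<12: continue
    ys,xs=np.where(L==i); pts=np.c_[xs,ys].astype(np.float32); r=cv2.minAreaRect(pts)
    print(n,st[i],ce[i],r, onz(T,ce[i],.032),onz(T,ce[i],.042))
E
```

```text
lamp box
[0.5624 0.4492 0.045 ]
[0.5742 0.3657 0.045 ]
[0.4666 0.3497 0.045 ]
[0.4544 0.4331 0.045 ]
c [0.5144 0.3994 0.045 ] [np.float64(0.10919607642142175), np.float64(0.08430472083088932), np.float64(0.10887386665256399), np.float64(0.08424820156235854)] 8.470028424982372
knob base disc [0.5152 0.4004 0.05  ]
knob top [0.5285 0.3947 0.1   ] [0.4941 0.3975 0.06  ]
tray
[[0.7002 0.3015 0.014 ]
 [0.7042 0.0818 0.014 ]
 [0.3616 0.0747 0.014 ]
 [0.3571 0.2923 0.014 ]] [0.5308 0.1876 0.014 ] [np.float64(0.34321279463446075), np.float64(0.21973233790299448), np.float64(0.3426278335427552), np.float64(0.21760822475949781)]
cradle
[[ 0.5261 -0.115   0.014 ]
 [ 0.5639 -0.3106  0.014 ]
 [ 0.4201 -0.3383  0.014 ]
 [ 0.3849 -0.1412  0.014 ]] [ 0.4738 -0.2263  0.014 ] [np.float64(0.14365210145809204), np.float64(0.1992774679468902), np.float64(0.1464251319294824), np.float64(0.20023368214382986)]
port tips
[ 0.3817 -0.1842  0.042 ]
[ 0.3929 -0.2435  0.042 ]
[ 0.4032 -0.3029  0.042 ]
tube ends
[ 0.5119 -0.1598  0.07  ] [ 0.4132 -0.1743  0.07  ] [ 0.4625 -0.1671  0.07  ] 0.09983855798599549
[ 0.
[... 919 characters left out ...]
0.1855 0.032 ] [0.6431 0.1843 0.042 ]
brass [235 169   7   6  29] [238.1724 171.5862] ((238.0, 171.5), (5.0, 6.0), 90.0) [0.6422 0.2553 0.032 ] [0.6401 0.2537 0.042 ]
brass [233 218   8   6  34] [237.0588 221.0882] ((236.5, 220.5), (5.0, 7.0), 90.0) [0.516  0.2537 0.032 ] [0.5148 0.2521 0.042 ]
brass [457 261   5   9  35] [459.4286 264.8571] ((459.0, 265.0), (8.0, 4.0), 90.0) [ 0.4161 -0.3028  0.032 ] [ 0.4156 -0.3004  0.042 ]
brass [409 270   6   9  36] [411.7778 273.1944] ((411.5, 274.0), (8.0, 5.0), 90.0) [ 0.3936 -0.1837  0.032 ] [ 0.3933 -0.1821  0.042 ]
brass [435 270   4   4  14] [436.2857 271.5   ] ((436.5, 271.5), (3.0, 3.0), 90.0) [ 0.3987 -0.2447  0.032 ] [ 0.3984 -0.2427  0.042 ]
```

```bash
cat >> h.py <<'E'
np.set_printoptions(precision=4,suppress=True)
def pose(s=None):
    s=s or ctrl.get_state(); return np.array(s['position']),Rn.from_rotvec(s['tool_rot'])
def goal(x,y,ztcp,yaw):
    p,R=pose(); a=np.radians(yaw)
    G=np.array([[np.cos(a),np.sin(a),0],[np.sin(a),-np.cos(a),0],[0,0,-1]])
    rv=np.degrees((R.inv()*Rn.from_matrix(G)).as_rotvec()); d=R.inv().apply(np.array([x,y,ztcp])-p)*1000
    print('rot',rv.round(1),'shift',d.round(1),'dist',np.linalg.norm(d).round(0))
def where():
    s=ctrl.get_state();p,R=pose(s);X=R.as_matrix()
    print('t',round(s['time'],2),'p',p.round(4),'yaw',np.degrees(np.arctan2(X[1,0],X[0,0])).round(1),'tilt',np.degrees(np.arccos(-X[2,2])).round(1),'q',np.round(s['joint_positions'],2),'F',np.round(s['ft_force'],1),'g',round(s['grip_width']*87,1))
E
python3 -c "
from h import *
where();goal(.5145,.3998,.17,188.5)"
```

```text
t 0.15 p [0.2402 0.6035 0.2217] yaw 158.3 tilt 0.1 q [-1.18  0.32 -0.07  1.45  0.02  1.37 -0.06] F [0.5 0.  0.2] g 86.7
rot [ -0.1  -0.  -30.2] shift [-330.1  -87.8   51.9] dist 346.0
```

Request:
{"api": "step_arm", "payload": {"deltas": [[0,0,-5,-50,-13,8,60],[0,0,-10,-100,-27,16,60],[0,0,-15,-155,-41,24,60],[0,0,-20,-210,-56,33,60],[0,0,-25,-260,-69,41,60],[0,0,-30,-310,-82,49,60],[0,0,-30,-330,-88,52,60],[0,0,-30,-330,-88,52,60]], "newtons": 20}}

```text
time: 1.15
position: [0.5153, 0.3987, 0.17]
tool_rot: [0.221, -3.133, 0.001]
ft_force: [-0.5, 0.2, 0.2]
grip_width: 0.689
```

```bash
python3 -c "
from h import *
where();goal(.5145,.3998,.063,188.5);snap('wrist','w1')"
```

```text
t 1.15 p [0.5153 0.3987 0.17  ] yaw -171.9 tilt 0.1 q [-0.73  0.35  0.04  1.52 -0.01  1.27  1.02] F [-0.5  0.2  0.2] g 59.9
rot [-0.  -0.1 -0.4] shift [  0.5   1.2 106.9] dist 107.0
```

View pics/w1.png

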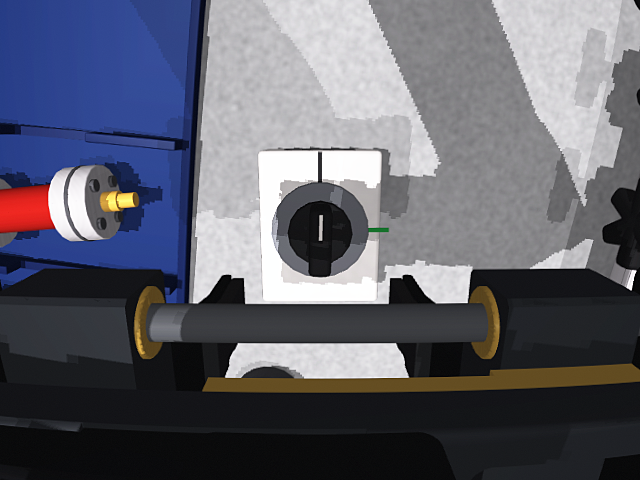

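Request:
{"api": "step_arm", "payload": {"deltas": [[0,0,0,0,1,25,60],[0,0,0,0,1,50,60],[0,0,0,0,1,75,60],[0,0,0,0,1,100,60],[0,0,0,0,1,107,60],[0,0,0,0,1,107,0],[0,0,0,0,1,107,0],[0,0,0,0,1,107,0]], "newtons": 20}}

```text
time: 2.2
position: [0.5149, 0.4017, 0.0648]
tool_rot: [-0.227, 3.132, 0.002]
ft_force: [0.7, -0.2, -0.2]
grip_width: 0.432
```

```bash
python3 -c "
from h import *
where()"
```

```text
t 2.2 p [0.5149 0.4017 0.0648] yaw -171.7 tilt 0.1 q [-0.73  0.44  0.03  1.62 -0.01  1.08  1.02] F [ 0.7 -0.2 -0.2] g 37.5
```

Request:
{"api": "step_arm", "payload": {"deltas": [[0,0,0,0,0,0,0],[0,0,0,0,0,0,0],[0,0,0,0,0,0,0],[0,0,0,0,0,0,0],[0,0,0,0,0,0,0],[0,0,0,0,0,0,0],[0,0,10,0,0,0,0],[0,0,20,0,0,0,0]], "newtons": 20}}

```text
time: 3.2
position: [0.5146, 0.4, 0.0638]
tool_rot: [0.33, 3.124, -0.002]
ft_force: [-1.4, -3.8, 4.6]
grip_width: 0.159
```

Request:
{"api": "step_arm", "payload": {"deltas": [[0,0,10,0,0,0,0],[0,0,20,0,0,0,0],[0,0,30,0,0,0,0],[0,0,40,0,0,0,0],[0,0,50,0,0,0,0],[0,0,60,0,0,0,0],[0,0,70,0,0,0,0],[0,0,72,0,0,0,0]]}}

```text
time: 4.2
position: [0.5133, 0.399, 0.0637]
tool_rot: [2.097, 2.338, -0.007]
ft_force: [-4.6, -6.0, 7.6]
grip_width: 0.159
```

```bash
python3 -c "
from h import *
where();print(ctrl.get_state()['torque']);snap('wrist','w2')"
```

```text
t 4.2 p [0.5133 0.399  0.0637] yaw 96.2 tilt 0.3 q [-0.95  0.45  0.32  1.63 -0.15  1.09 -0.48] F [-4.6 -6.   7.6] g 13.8
[-1.4458  0.9104  0.44  ]
```

View pics/w2.png

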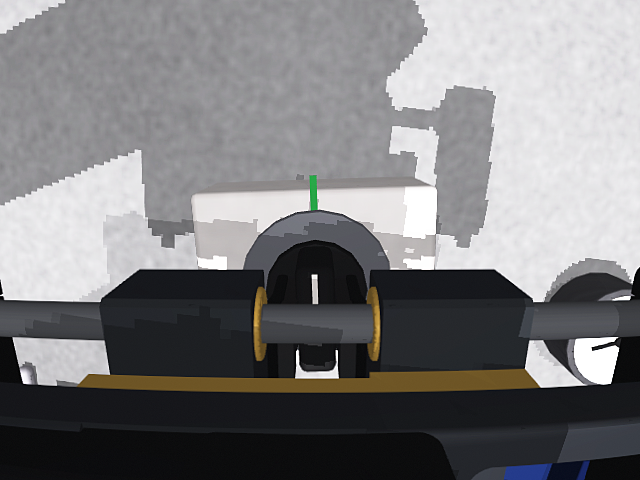

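Request:
{"api": "step_arm", "payload": {"deltas": [[0,0,0,0,0,0,50],[0,0,0,0,0,0,50],[0,0,0,0,0,0,50],[0,0,0,0,0,0,60],[0,0,0,0,0,0,60],[0,0,0,0,0,-40,60],[0,0,0,0,0,-90,60],[0,0,0,0,0,-130,60]]}}

```text
time: 5.25
position: [0.5147, 0.4013, 0.1958]
tool_rot: [2.096, 2.34, 0.003]
ft_force: [-0.5, 0.5, 0.1]
grip_width: 0.692
```

```bash
python3 -c "
from h import *
where();goal(.531,.182,.20,102);snap('top','t4')"
```

```text
t 5.25 p [0.5147 0.4013 0.1958] yaw 96.3 tilt 0.1 q [-0.97  0.34  0.34  1.5  -0.12  1.32 -0.51] F [-0.5  0.5  0.1] g 60.2
rot [ 0.1 -0.1 -5.7] shift [-219.8   -7.8   -4.5] dist 220.0
```

View pics/t4.png

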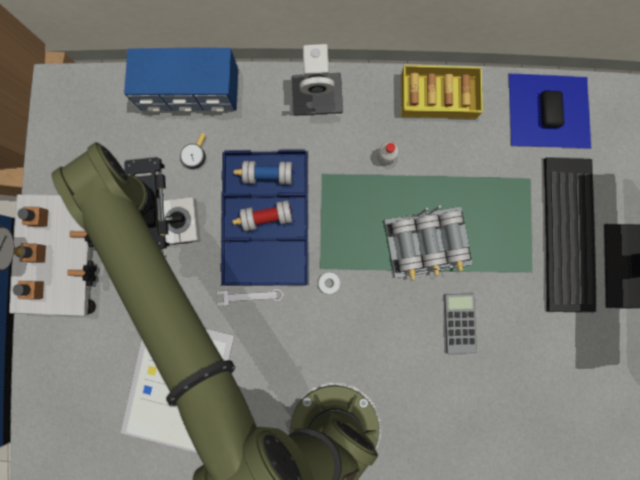

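Request:
{"api": "step_arm", "payload": {"deltas": [[0,0,-1,-45,-2,0,60],[0,0,-2,-90,-4,0,60],[0,0,-4,-135,-6,0,60],[0,0,-6,-180,-7,-2,60],[0,0,-6,-220,-8,-5,60],[0,0,-6,-220,-8,-5,60],[0,0,-6,-220,-8,-5,60],[0,0,-6,-220,-8,-5,60]]}}

```text
time: 6.3
position: [0.5301, 0.1833, 0.1983]
tool_rot: [-1.967, -2.449, 0.0]
ft_force: [0.1, 0.2, -0.4]
grip_width: 0.686
```

```bash
python3 -c "
from h import *
where();snap('wrist','w3')
W=optics.get_calibration('wrist')
print(proj(W,[.531,.182,.032]),proj(W,[.516,.2537,.032]))"
```

```text
t 6.3 p [0.5301 0.1833 0.1983] yaw 102.4 tilt 0.0 q [-0.77  0.15  0.43  1.73 -0.07  1.28 -0.11] F [ 0.1  0.2 -0.4] g 59.6
[317.6787 224.5764] [318.8115 131.0937]
```

View pics/w3.png

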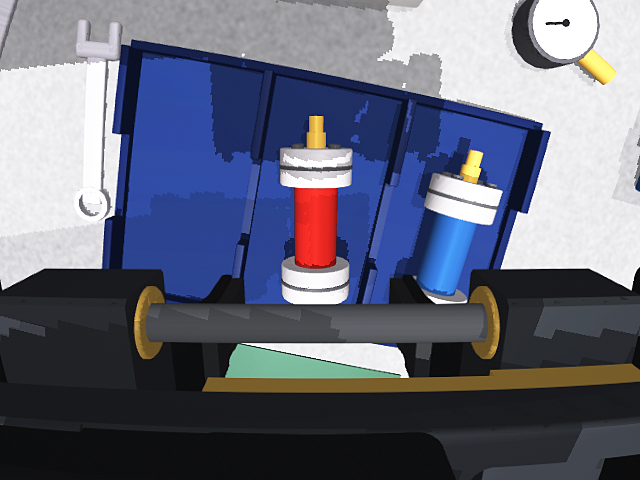

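```bash
python3 -c "
from h import *
W=optics.get_calibration('wrist')
tip=onz(W,(316,116.5),.034);e=onz(W,(315.5,258),.049);f=onz(W,(315.5,188),.049);print(tip,e,f)
a=np.radians(102.4);u=np.array([np.cos(a),np.sin(a)]);print(tip[:2]-.084*u, f[:2]-.032*u)
goal(.5305,.182,.0145,102.4)"
```

```text
[0.5116 0.2638 0.034 ] [0.5343 0.1592 0.049 ] [0.5225 0.2124 0.049 ]
[0.5296 0.1818] [0.5294 0.1811]
rot [-0. -0.  0.] shift [ -1.2   0.2 183.8] dist 184.0
```

Request:
{"api": "step_arm", "payload": {"deltas": [[0,0,0,-1,-1,40,60],[0,0,0,-1,-1,80,60],[0,0,0,-1,-1,120,60],[0,0,0,-1,-1,155,60],[0,0,0,-1,-1,175,60],[0,0,0,-1,-1,184,60],[0,0,0,-1,-1,184,60],[0,0,0,-1,-1,184,20]], "newtons": 30}}

```text
time: 7.35
position: [0.5306, 0.1809, 0.0156]
tool_rot: [1.97, 2.446, 0.003]
ft_force: [-0.1, 0.1, -0.4]
grip_width: 0.644
```

Request:
{"api": "step_arm", "payload": {"deltas": [[0,0,0,0,0,0,20],[0,0,0,0,0,0,20],[0,0,0,0,0,0,20],[0,0,0,0,0,0,20],[0,0,0,0,0,0,20],[0,0,0,0,0,-10,20],[0,0,0,0,0,-50,20],[0,0,0,0,0,-100,20]], "newtons": 35}}

```text
time: 8.35
position: [0.528, 0.1796, 0.1138]
tool_rot: [-1.97, -2.445, 0.007]
ft_force: [0.2, 1.1, -4.9]
grip_width: 0.38
```

```bash
python3 -c "
from h import *
where();goal(.631,.0465,.151,3.7);snap('wrist','w4')"
```

```text
t 8.35 p [0.528  0.1796 0.1138] yaw 102.3 tilt 0.3 q [-0.76  0.22  0.44  1.83 -0.1   1.12 -0.08] F [ 0.2  1.1 -4.9] g 33.0
rot [-0.1  0.3 98.6] shift [-152.1   72.2  -37.2] dist 172.0
```

View pics/w4.png

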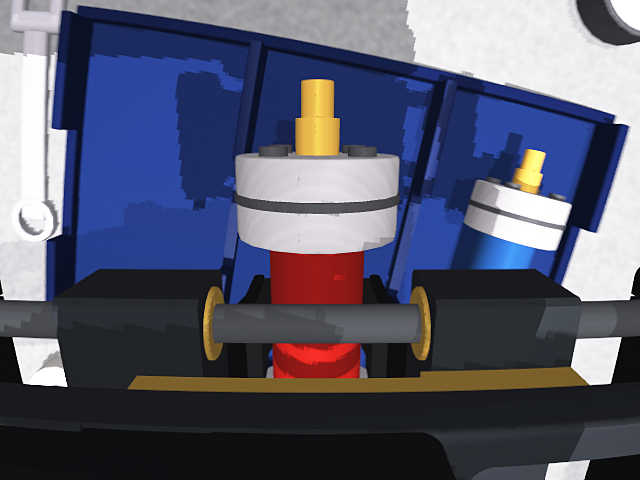

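Request:
{"api": "step_arm", "payload": {"deltas": [[0,0,0,0,0,-37,20],[0,0,10,-20,10,-40,20],[0,0,20,-45,21,-40,20],[0,0,30,-70,33,-38,20],[0,0,40,-95,45,-38,20],[0,0,50,-120,57,-38,20],[0,0,60,-140,67,-38,20],[0,0,70,-152,72,-38,20]]}}

```text
time: 9.4
position: [0.6323, 0.0455, 0.1516]
tool_rot: [3.02, 0.863, -0.003]
ft_force: [0.1, 0.2, -5.0]
grip_width: 0.382
```

```bash
python3 -c "
from h import *
where();goal(.631,.0465,.151,3.7)"
```

```text
t 9.4 p [0.6323 0.0455 0.1516] yaw 31.9 tilt 0.1 q [-0.65  0.38  0.68  1.61 -0.25  1.24 -0.94] F [ 0.1  0.2 -5. ] g 33.3
rot [ 0.   0.1 28.2] shift [-0.6 -1.5  0.6] dist 2.0
```

Request:
{"api": "step_arm", "payload": {"deltas": [[0,0,10,0,-1,0,20],[0,0,20,0,-1,0,20],[0,0,28,0,-1,0,20],[0,0,28,0,-1,0,20],[0,0,28,0,-1,0,20],[0,0,28,0,-1,0,20],[0,0,28,0,-1,0,20],[0,0,28,0,-1,0,20]]}}

```text
time: 10.4
position: [0.6319, 0.048, 0.1526]
tool_rot: [-3.139, -0.118, -0.0]
ft_force: [0.1, 0.9, -4.4]
grip_width: 0.384
```

```bash
python3 -c "
from h import *
where();goal(.631,.0465,.151,3.7);snap('wrist','w5');snap('scene','s5');snap('top','t5')"
```

```text
t 10.4 p [0.6319 0.048  0.1526] yaw 4.3 tilt 0.0 q [-0.72  0.4   0.76  1.61 -0.29  1.25 -1.39] F [ 0.1  0.9 -4.4] g 33.4
rot [-0.  -0.   0.6] shift [-1.   1.5  1.6] dist 2.0
```

View pics/w5.png

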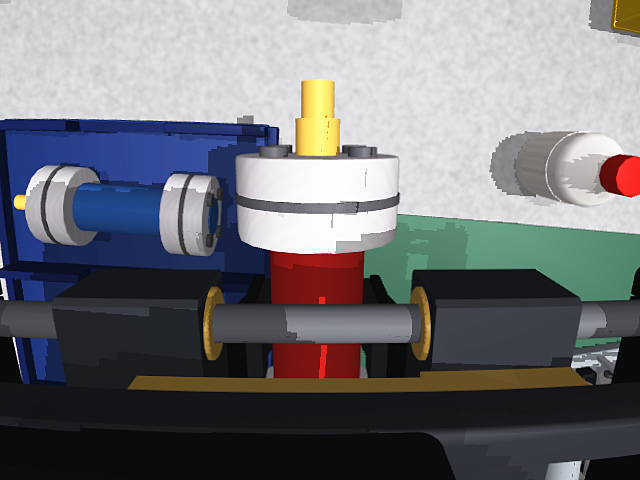

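View pics/s5.png

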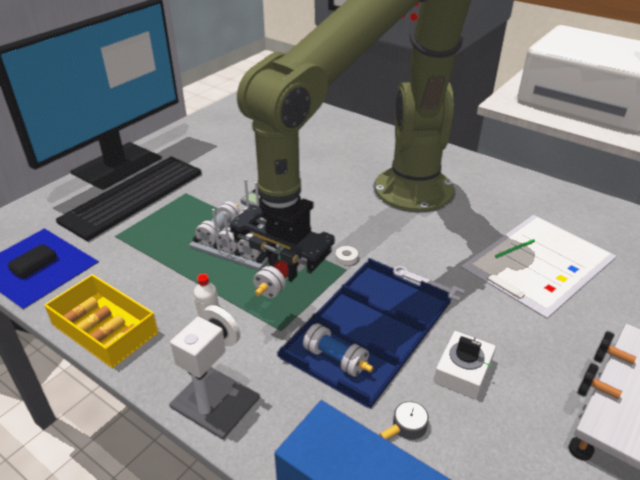

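View pics/t5.png

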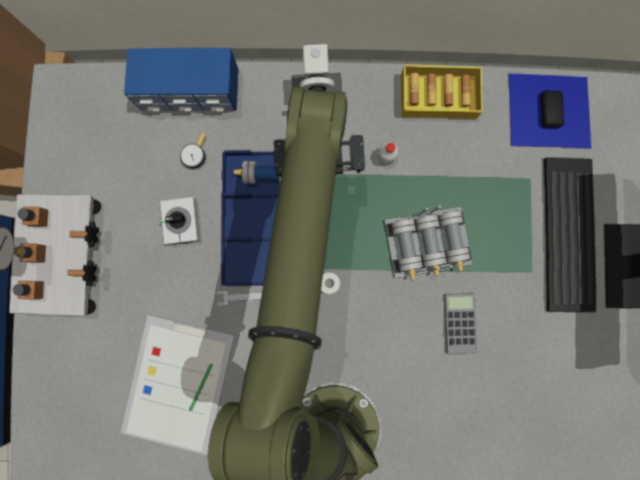

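Request:
{"api": "step_arm", "payload": {"deltas": [[0,0,0,0,1,1,20],[0,0,0,0,1,1,20],[0,0,0,0,1,1,20],[0,0,0,0,1,1,20],[0,0,0,0,1,1,20],[0,0,0,0,1,1,20],[0,0,0,0,1,1,20],[0,0,0,0,1,1,20]]}}

```text
time: 11.55
position: [0.632, 0.0471, 0.1516]
tool_rot: [-3.139, -0.118, -0.0]
ft_force: [0.4, 0.1, -4.1]
grip_width: 0.379
```

```bash
python3 -c "
from h import *
where();S=optics.get_calibration('scene');a=np.radians(3.7);u=np.array([np.cos(a),np.sin(a),0])
for d in (0,.084,.18): print(d,proj(S,np.array([.631,.0465,.17])+d*u))
im=cv2.imread('pics/s5.png');cv2.imwrite('pics/s5c.png',cv2.resize(im[220:400,150:330],(600,600)))"
```

```text
t 11.55 p [0.632  0.0471 0.1516] yaw 4.3 tilt 0.0 q [-0.71  0.4   0.76  1.61 -0.29  1.25 -1.39] F [ 0.4  0.1 -4.1] g 33.0
0 [281.6574 266.1874]
0.084 [255.2237 291.153 ]
0.18 [221.5299 322.9729]
```

View pics/s5c.png

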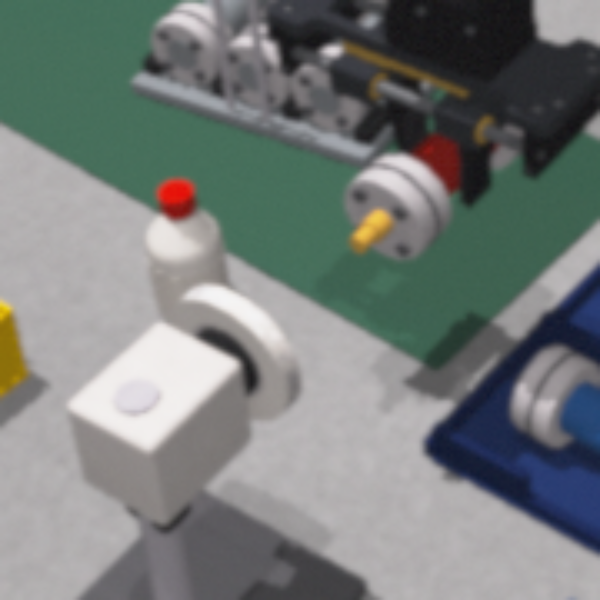

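Request:
{"api": "step_arm", "payload": {"deltas": [[0,0,-10,0,0,0,20],[0,0,-20,0,0,0,20],[0,0,-30,0,0,0,20],[0,0,-40,0,0,0,20],[0,0,-50,0,0,0,20],[0,0,-60,0,0,0,20],[0,0,-70,0,0,0,20],[0,0,-80,0,0,0,20]]}}

```text
time: 12.55
position: [0.632, 0.0469, 0.1515]
tool_rot: [2.323, 2.115, -0.0]
ft_force: [-0.0, 0.3, -4.2]
grip_width: 0.38
```

Request:
{"api": "step_arm", "payload": {"deltas": [[0,0,-9,0,0,0,20],[0,0,-9,0,0,0,20],[0,0,-9,0,0,0,20],[0,0,-9,0,0,0,20],[0,0,-9,0,0,0,20],[0,0,-9,0,0,0,20],[0,0,-9,0,0,0,20],[0,0,-9,0,0,0,20]]}}

```text
time: 13.55
position: [0.632, 0.0471, 0.1516]
tool_rot: [2.157, 2.284, 0.0]
ft_force: [-0.0, 1.4, -4.5]
grip_width: 0.384
```

```bash
python3 -c "
from h import *
where();goal(.631,.0465,.151,93.7)"
```

```text
t 13.55 p [0.632  0.0471 0.1516] yaw 93.3 tilt 0.0 q [-0.51  0.35  0.49  1.6  -0.17  1.23  0.07] F [-0.   1.4 -4.5] g 33.4
rot [ 0.  -0.  -0.4] shift [-0.5 -1.1  0.6] dist 1.0
```

Hold a little more, then turn on to the blind end.

Request:
{"api": "step_arm", "payload": {"deltas": [[0,0,0,0,0,0,20],[0,0,0,0,0,0,20],[0,0,0,0,0,0,20],[0,0,-10,0,0,0,20],[0,0,-20,0,0,0,20],[0,0,-30,0,0,0,20],[0,0,-40,0,0,0,20],[0,0,-50,0,0,0,20]]}}

```text
time: 14.55
position: [0.632, 0.047, 0.1516]
tool_rot: [0.981, 2.985, 0.0]
ft_force: [-0.7, 0.9, -4.4]
grip_width: 0.381
```

Request:
{"api": "step_arm", "payload": {"deltas": [[0,0,-10,0,0,0,20],[0,0,-20,0,0,0,20],[0,0,-30,0,0,0,20],[0,0,-40,0,0,0,20],[0,0,-40,0,0,0,20],[0,0,-40,0,0,0,20],[0,0,-40,0,0,0,20],[0,0,-40,0,0,0,20]]}}

```text
time: 15.55
position: [0.632, 0.0471, 0.1516]
tool_rot: [-0.089, 3.14, -0.0]
ft_force: [1.1, -0.5, -4.7]
grip_width: 0.379
```

Request:
{"api": "step_arm", "payload": {"deltas": [[0,0,0,0,0,0,20],[0,0,0,0,0,0,20],[0,0,0,0,0,0,20],[0,0,0,0,0,0,20],[0,0,0,0,0,0,20],[0,0,0,0,0,0,20],[0,0,0,0,0,0,20],[0,0,0,0,0,0,20]]}}

```text
time: 16.55
position: [0.632, 0.0471, 0.1516]
tool_rot: [-0.09, 3.14, 0.0]
ft_force: [-0.2, -0.2, -4.3]
grip_width: 0.384
```

```bash
python3 -c "
from h import *
where();snap('wrist','w6');snap('top','t6');snap('scene','s6')"
```

```text
t 16.55 p [0.632  0.0471 0.1516] yaw -176.7 tilt 0.0 q [-0.32  0.33  0.26  1.6  -0.09  1.23  1.58] F [-0.2 -0.2 -4.3] g 33.4
```

View pics/w6.png

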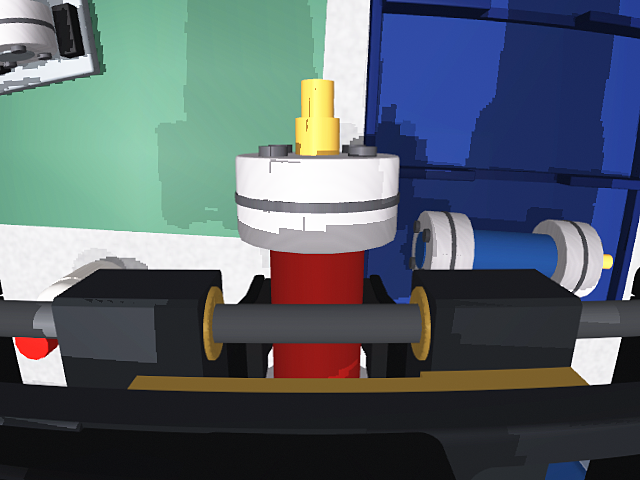

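View pics/s6.png

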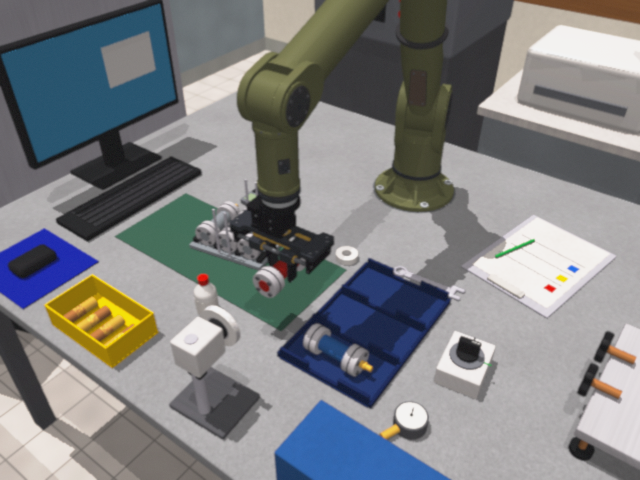

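```bash
python3 -c "
from h import *
goal(.4806,-.2575,.215,190.8)"
```

```text
rot [ 0.   0.  -7.5] shift [ 168.7 -295.3  -63.4] dist 346.0
```

Request:
{"api": "step_arm", "payload": {"deltas": [[0,0,0,0,0,-45,20],[0,0,0,25,-40,-63,20],[0,0,-2,55,-90,-63,20],[0,0,-4,83,-145,-63,20],[0,0,-6,112,-195,-63,20],[0,0,-7,140,-245,-63,20],[0,0,-8,162,-283,-63,20],[0,0,-8,169,-295,-63,20]]}}

```text
time: 17.7
position: [0.478, -0.2611, 0.2151]
tool_rot: [-0.3, 3.127, -0.002]
ft_force: [0.4, 0.2, -4.5]
grip_width: 0.384
```

```bash
python3 -c "
from h import *
where();goal(.4806,-.2575,.215,190.8);snap('wrist','w7');W=optics.get_calibration('wrist')
a=np.radians(10.8);u=np.array([np.cos(a),np.sin(a)]);v=np.array([-u[1],u[0]]);c=np.array([.475,-.228])
for i in(-1,0,1): print(i,proj(W,[*(c+.06*i*v-.084*u),.042]))
for i in(-1,1): print('bar',i,proj(W,[*(c+.015*i*v-.07*u),.142]))"
```

```text
t 17.7 p [ 0.478  -0.2611  0.2151] yaw -169.0 tilt 0.1 q [ 0.01  0.1   0.47  1.74 -0.05  1.31  2.25] F [ 0.4  0.2 -4.5] g 33.4
rot [-0.1  0.   0.2] shift [-3.2  3.   0.1] dist 4.0
-1 [280.2606 117.6537]
0 [357.3707 117.9245]
1 [433.6314 119.0609]
bar -1 [346.7323 136.1376]
bar 1 [400.9421 136.6978]
```

View pics/w7.png

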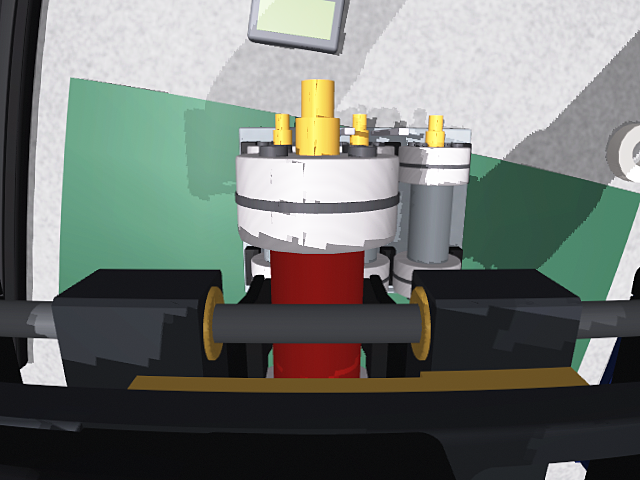

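```bash
python3 -c "
from h import *
im=cv2.imread('pics/w7.png');cv2.imwrite('pics/w7c.png',cv2.resize(im[95:185,230:480],(800,288),interpolation=cv2.INTER_CUBIC))
W=optics.get_calibration('wrist')
a=np.radians(10.8);u=np.array([np.cos(a),np.sin(a)]);v=np.array([-u[1],u[0]]);c=np.array([.473,-.2267])
for i in(-1,1):
  for z in (.142,.02): print('bar',i,(proj(W,[*(c+.015*i*v-.07*u),z])-[230,95])*3.2)
for i in (-1,1): print('plate corner',(proj(W,[*(c+.1*i*v-.075*u),.014])-[230,95])*3.2)
g=c-.03*v;print(g,c+.03*v);goal(*g,.185,190.8)"
```

```text
bar -1 [383.3214 121.5114]
bar -1 [347.518  124.7501]
bar 1 [556.9294 123.4133]
bar 1 [462.2446 125.6974]
plate corner [ 26.1094 105.7956]
plate corner [774.2826 112.167 ]
[ 0.4786 -0.2562] [ 0.4674 -0.1972]
rot [-0.1 -0.   0.2] shift [-1.5  4.9 30. ] dist 30.0
```

View pics/w7c.png

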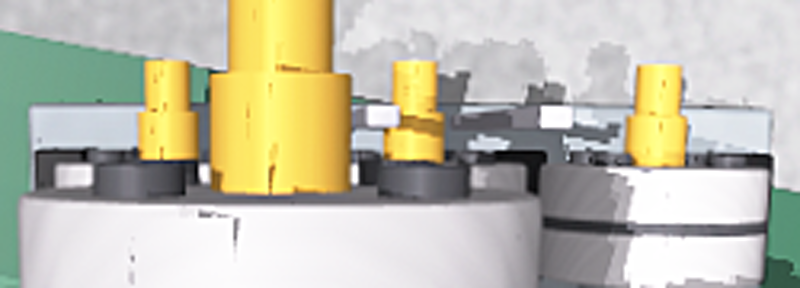

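```bash
python3 -c "
from h import *
W=optics.get_calibration('wrist');p,R=pose()
t=onz(W,(317.5,79),.232);print(R.inv().apply(t-p)*1000)
goal(.4776,-.2564,.0735,190.8)"
```

```text
[ 85.4135   2.1454 -16.9918]
rot [-0.1 -0.   0.2] shift [ -0.5   5.  141.5] dist 142.0
```

Request:
{"api": "step_arm", "payload": {"deltas": [[0,0,0,-2,4,20,20],[0,0,0,-2,4,45,20],[0,0,0,-2,4,70,20],[0,0,0,-2,4,90,20],[0,0,0,-2,4,110,20],[0,0,0,-2,4,122,20],[0,0,0,-2,4,130,20],[0,0,0,-2,4,132,20]]}}

```text
time: 18.75
position: [0.4816, -0.2522, 0.0822]
tool_rot: [0.31, -3.126, -0.001]
ft_force: [0.7, 0.5, -5.0]
grip_width: 0.38
```

```bash
python3 -c "
from h import *
where();goal(.4776,-.2564,.0735,190.8);snap('wrist','w8');snap('scene','s8')
im=cv2.imread('pics/s8.png');cv2.imwrite('pics/s8c.png',cv2.resize(im[160:300,160:340],(771,600),interpolation=cv2.INTER_CUBIC))"
```

```text
t 18.75 p [ 0.4816 -0.2522  0.0822] yaw -168.7 tilt 0.0 q [ 0.03  0.22  0.46  1.9  -0.11  1.05  2.3 ] F [ 0.7  0.5 -5. ] g 33.1
rot [ 0.  -0.   0.5] shift [ 4.7 -3.4  8.7] dist 10.0
```

View pics/w8.png

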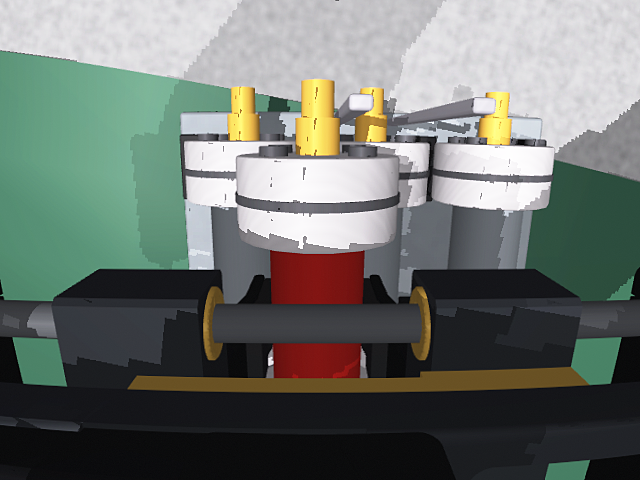

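View pics/s8c.png

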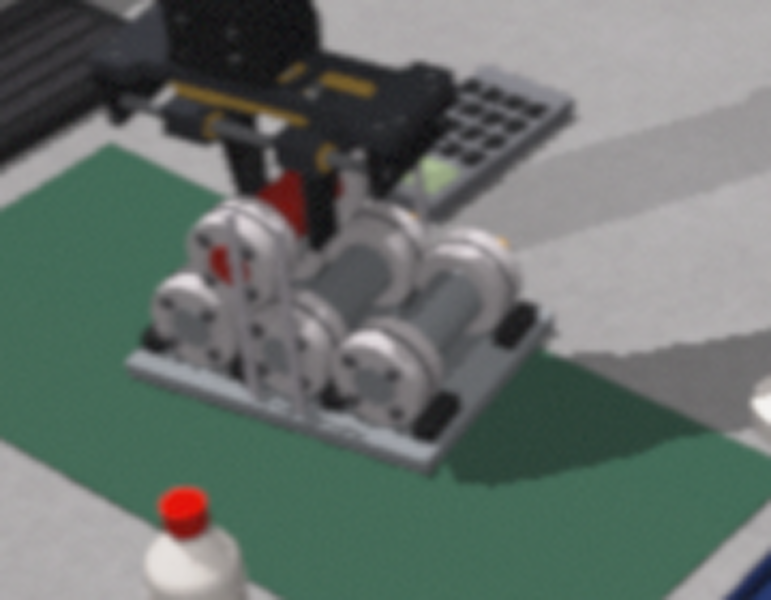

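Request:
{"api": "step_arm", "payload": {"deltas": [[0,0,0,1,-2,0,20],[0,0,0,3,-3.5,0,20],[0,0,0,3,-3.5,0,20],[0,0,0,3,-3.5,0,20],[0,0,0,3,-3.5,0,20],[0,0,0,3,-3.5,2,20],[0,0,0,3,-3.5,4,20],[0,0,0,3,-3.5,4,20]]}}

```text
time: 19.85
position: [0.4789, -0.2567, 0.0782]
tool_rot: [0.309, -3.126, -0.001]
ft_force: [-0.2, -0.6, -3.6]
grip_width: 0.386
```

```bash
python3 -c "
from h import *
where();goal(.4776,-.2564,.0735,190.8);snap('wrist','w9')
im=cv2.imread('pics/w9.png');cv2.imwrite('pics/w9c.png',cv2.resize(im[60:260,160:570],(800,390),interpolation=cv2.INTER_CUBIC))
W=optics.get_calibration('wrist')
a=np.radians(10.8);u=np.array([np.cos(a),np.sin(a)]);v=np.array([-u[1],u[0]]);c=np.array([.472,-.2269])
for i in(-1,1): print('bar',i,(proj(W,[*(c+.015*i*v-.07*u),.142])-[160,60])*1.951)
for i in (-1,1): print('plate corner',(proj(W,[*(c+.1*i*v-.075*u),.014])-[160,60])*1.951)
"
```

```text
t 19.85 p [ 0.4789 -0.2567  0.0782] yaw -168.7 tilt 0.0 q [ 0.03  0.23  0.46  1.9  -0.12  1.04  2.31] F [-0.2 -0.6 -3.6] g 33.5
rot [ 0.  -0.   0.5] shift [1.3 0.6 4.7] dist 5.0
bar -1 [428.6723 109.9228]
bar 1 [676.0636 117.1104]
plate corner [ 46.2393 112.1885]
plate corner [768.1847 124.9444]
```

View pics/w9c.png

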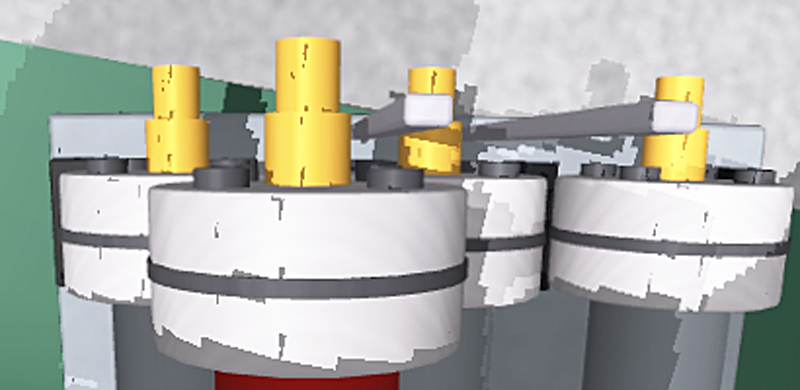

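Request:
{"api": "step_arm", "payload": {"deltas": [[0,0,0,1,0,2,20],[0,0,0,1,0,3,20],[0,0,0,1,0,4,20],[0,0,0,1,0,5,20],[0,0,0,1,0,5.5,20],[0,0,0,1,0,5.5,20],[0,0,0,1,0,5.5,20],[0,0,0,1,0,5.5,20]]}}

```text
time: 20.9
position: [0.4782, -0.2571, 0.0731]
tool_rot: [-0.309, 3.126, 0.0]
ft_force: [0.4, 0.5, -4.4]
grip_width: 0.381
```

Request:
{"api": "step_arm", "payload": {"deltas": [[0,0,0,0,0,0.5,20],[0,0,0,0,0,1,20],[0,0,0,0,0,1.5,20],[0,0,0,0,0,1.5,20],[0,0,0,0,0,1.5,20],[0,0,0,0,0,1.5,20],[0,0,0,0,0,1.5,20],[0,0,0,0,0,1.5,20]]}}

```text
time: 21.9
position: [0.4785, -0.2581, 0.0725]
tool_rot: [-0.308, 3.125, -0.002]
ft_force: [-2.4, -1.8, 5.3]
grip_width: 0.378
```

Request:
{"api": "step_arm", "payload": {"deltas": [[0,0,0,0,0,0,36],[0,0,0,0,0,0,39],[0,0,0,0,0,0,42],[0,0,0,0,0,0,46],[0,0,0,0,0,0,46],[0,0,0,0,0,0,46],[0,0,0,0,0,-20,46],[0,0,0,0,0,-60,46]]}}

```text
time: 22.9
position: [0.4769, -0.2564, 0.1306]
tool_rot: [0.309, -3.123, -0.002]
ft_force: [-0.3, -0.1, 0.6]
grip_width: 0.527
```

Request:
{"api": "step_arm", "payload": {"deltas": [[0,0,0,0,0,-30,60],[0,0,0,0,0,-70,60],[0,0,0,0,0,-90,60],[0,0,0,0,0,-90,60],[0,0,0,0,0,-90,60],[0,0,0,0,0,-90,60],[0,0,0,0,0,-90,60],[0,0,0,0,0,-90,60]]}}

```text
time: 23.9
position: [0.478, -0.257, 0.2211]
tool_rot: [0.309, -3.126, -0.0]
ft_force: [0.9, 0.5, 0.6]
grip_width: 0.692
```

```bash
python3 -c "
from h import *
where();snap('wrist','w10');snap('top','t10')
im=cv2.imread('pics/t10.png');cv2.imwrite('pics/t10c.png',cv2.resize(im[130:300,150:320],(600,600),interpolation=cv2.INTER_CUBIC))"
```

```text
t 23.9 p [ 0.478  -0.257   0.2211] yaw -168.7 tilt 0.0 q [ 0.01  0.09  0.47  1.74 -0.04  1.32  2.25] F [0.9 0.5 0.6] g 60.2
```

View pics/w10.png

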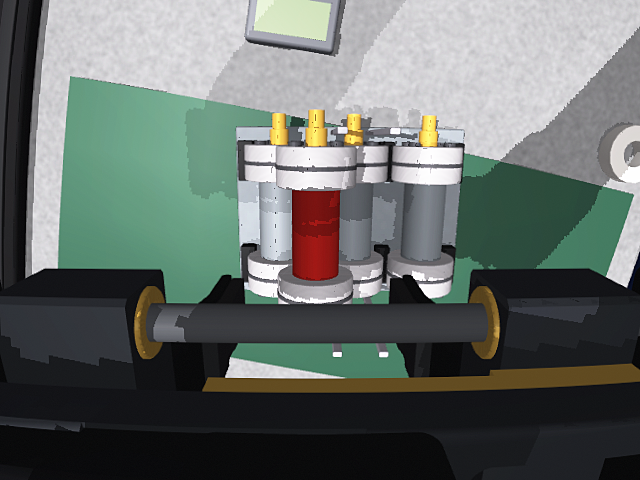

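View pics/t10c.png

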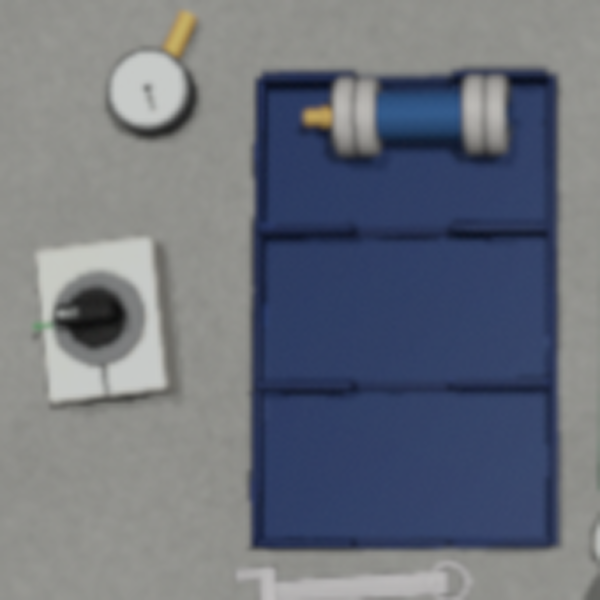

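```bash
python3 -c "
from h import *
T=optics.get_calibration('top');f=lambda x,y,z:onz(T,(150+x*170/600-.3,130+y*170/600-.3),z)
A=f(355,117,.032);B=f(486,115,.032);print(A,B,(A+B)/2,np.degrees(np.arctan2(*(A-B)[[1,0]])),np.linalg.norm(A-B), f(318,117,.032))
goal(*((A+B)/2)[:2],.2,91.5)
im=cv2.imread('pics/w10.png');cv2.imwrite('pics/w10c.png',cv2.resize(im[95:315,220:480],(709,600),interpolation=cv2.INTER_CUBIC))"
```

```text
[0.6651 0.2253 0.032 ] [0.6678 0.1311 0.032 ] [0.6664 0.1782 0.032 ] 91.62676966341753 0.09422308340997303 [0.6648 0.252  0.032 ]
rot [-0.  -0.  99.8] shift [-269.9  389.9   21.4] dist 475.0
```

View pics/w10c.png

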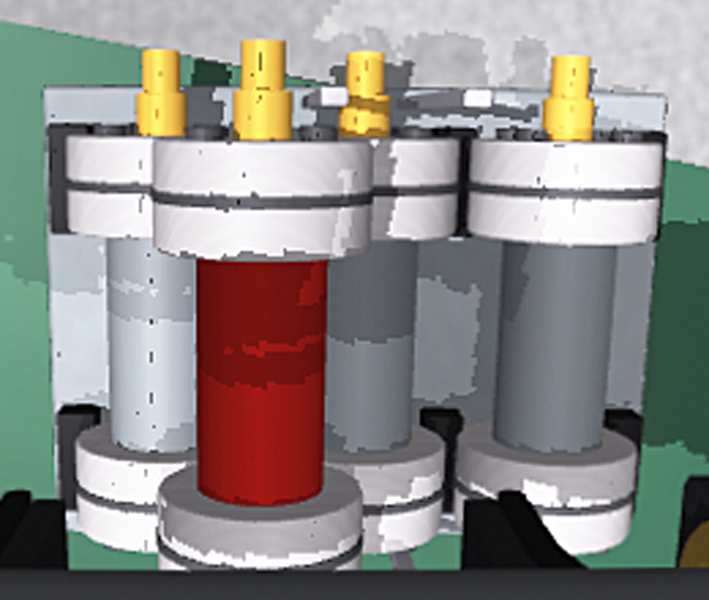

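Request:
{"api": "step_arm", "payload": {"deltas": [[0,0,0,0,0,-15,55],[0,0,10,-33,45,-20,55],[0,0,20,-65,95,-20,55],[0,0,30,-100,145,-20,55],[0,0,40,-133,195,-20,55],[0,0,50,-166,245,-20,55],[0,0,60,-200,290,-20,55],[0,0,70,-230,335,0,55]]}}

```text
time: 25.0
position: [0.6404, 0.119, 0.2245]
tool_rot: [1.545, 2.731, 0.006]
ft_force: [0.9, 0.0, -0.4]
grip_width: 0.63
```

```bash
python3 -c "
from h import *
where();goal(.6664,.178,.2,91.6)"
```

```text
t 25.0 p [0.6404 0.119  0.2245] yaw 121.0 tilt 0.3 q [-0.44  0.32  0.28  1.46 -0.09  1.37  0.38] F [ 0.9  0.  -0.4] g 54.8
rot [ 0.3  0.  29.4] shift [37.2 52.5 24.7] dist 69.0
```

Request:
{"api": "step_arm", "payload": {"deltas": [[0,0,10,15,20,8,55],[0,0,20,25,40,16,55],[0,0,29,37,52,24,55],[0,0,29,37,52,24,55],[0,0,29,37,52,24,55],[0,0,29,37,52,24,55],[0,0,29,37,52,24,55],[0,0,29,37,52,24,55]]}}

```text
time: 26.0
position: [0.6634, 0.1747, 0.1979]
tool_rot: [2.177, 2.265, 0.001]
ft_force: [-0.8, -0.3, 1.0]
grip_width: 0.632
```

```bash
python3 -c "
from h import *
where();snap('wrist','w11');W=optics.get_calibration('wrist');print(proj(W,[.6664,.178,.032]))"
```

```text
t 26.0 p [0.6634 0.1747 0.1979] yaw 92.3 tilt 0.0 q [-0.53  0.42  0.33  1.4  -0.13  1.35 -0.17] F [-0.8 -0.3  1. ] g 55.0
[321.1695 219.2595]
```

View pics/w11.png

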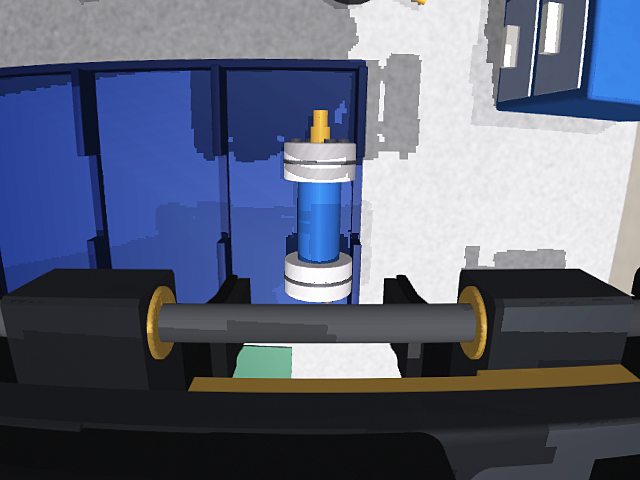

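```bash
python3 -c "
from h import *
W=optics.get_calibration('wrist')
tip=onz(W,(320.5,110.5),.034);f=onz(W,(319,182),.049);b=onz(W,(318.3,252),.05);print(tip,f,b)
d=tip-b;print(np.degrees(np.arctan2(d[1],d[0])))
a=np.radians(92);u=np.array([np.cos(a),np.sin(a)]);print(tip[:2]-.084*u, f[:2]-.032*u)
o=(tip[:2]-.084*u+ f[:2]-.032*u)/2;goal(*o,.0165,92)"
```

```text
[0.6623 0.2619 0.034 ] [0.6632 0.2095 0.049 ] [0.6649 0.1558 0.05  ]
91.42642177002169
[0.6652 0.178 ] [0.6644 0.1775]
rot [ 0.  -0.   0.3] shift [  2.8   1.5 181.3] dist 181.0
```

Request:
{"api": "step_arm", "payload": {"deltas": [[0,0,0.5,3,1.5,35,55],[0,0,0.5,3,1.5,75,55],[0,0,0.5,3,1.5,110,55],[0,0,0.5,3,1.5,140,55],[0,0,0.5,3,1.5,165,55],[0,0,0.5,3,1.5,178,55],[0,0,0.5,3,1.5,181,55],[0,0,0.5,3,1.5,181,55]]}}

```text
time: 27.05
position: [0.6654, 0.1783, 0.0175]
tool_rot: [2.186, 2.256, 0.002]
ft_force: [0.2, -0.1, -0.0]
grip_width: 0.635
```

Request:
{"api": "step_arm", "payload": {"deltas": [[0,0,0,0,0,0,20],[0,0,0,0,0,0,20],[0,0,0,0,0,0,20],[0,0,0,0,0,0,20],[0,0,0,0,0,0,20],[0,0,0,0,0,0,20],[0,0,0,0,0,0,20],[0,0,0,0,0,-10,20]], "newtons": 35}}

```text
time: 28.05
position: [0.6624, 0.1776, 0.0243]
tool_rot: [-2.185, -2.254, 0.007]
ft_force: [-0.7, -0.5, -6.3]
grip_width: 0.376
```

Request:
{"api": "step_arm", "payload": {"deltas": [[0,0,0,0,0,-30,20],[0,0,0,0,0,-70,20],[0,0,0,0,0,-110,20],[0,0,0,0,0,-125,20],[0,0,0,0,0,-125,20],[0,0,0,0,0,-125,20],[0,0,0,0,0,-125,20],[0,0,0,0,0,-125,20]]}}

```text
time: 29.05
position: [0.6642, 0.178, 0.1503]
tool_rot: [-2.186, -2.255, 0.003]
ft_force: [0.6, -0.1, -5.9]
grip_width: 0.379
```

```bash
python3 -c "
from h import *
where();goal(.631,.0465,.151,3.7);snap('wrist','w12')"
```

```text
t 29.05 p [0.6642 0.178  0.1503] yaw 91.8 tilt 0.1 q [-0.54  0.45  0.32  1.45 -0.14  1.27 -0.17] F [ 0.6 -0.1 -5.9] g 33.0
rot [-0.1  0.1 88.1] shift [-130.4  -37.3   -0.6] dist 136.0
```

View pics/w12.png

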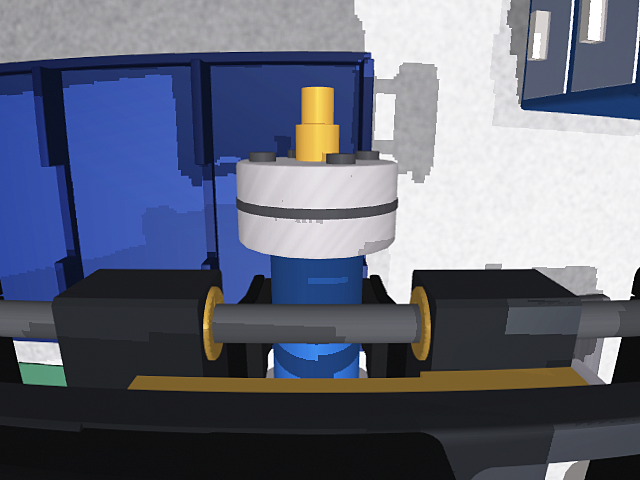

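Request:
{"api": "step_arm", "payload": {"deltas": [[0,0,10,-20,-6,-1,20],[0,0,20,-40,-12,-1,20],[0,0,30,-60,-18,-1,20],[0,0,40,-80,-24,-1,20],[0,0,50,-100,-29,-1,20],[0,0,60,-120,-35,-1,20],[0,0,70,-130,-37,-1,20],[0,0,80,-130,-37,-1,20]]}}

```text
time: 30.1
position: [0.6317, 0.0453, 0.1528]
tool_rot: [3.126, 0.31, 0.0]
ft_force: [0.5, 0.6, -4.8]
grip_width: 0.382
```

Request:
{"api": "step_arm", "payload": {"deltas": [[0,0,8,0,0,0,20],[0,0,8,0,0,0,20],[0,0,8,0,0,0,20],[0,0,8,0,0,0,20],[0,0,8,0,0,0,20],[0,0,8,0,0,0,20],[0,0,8,0,0,0,20],[0,0,8,0,0,0,20]]}}

```text
time: 31.1
position: [0.6318, 0.0471, 0.1526]
tool_rot: [-3.14, -0.104, -0.0]
ft_force: [-1.5, 0.4, -5.3]
grip_width: 0.381
```

```bash
python3 -c "
from h import *
where();goal(.631,.0465,.151,3.7)"
```

```text
t 31.1 p [0.6318 0.0471 0.1526] yaw 3.8 tilt 0.0 q [-0.61  0.37  0.63  1.61 -0.23  1.24 -1.45] F [-1.5  0.4 -5.3] g 33.1
rot [-0.  -0.   0.1] shift [-0.8  0.5  1.6] dist 2.0
```

Hold, then turn through side and blind end.

Request:
{"api": "step_arm", "payload": {"deltas": [[0,0,0,0,0,0,20],[0,0,0,0,0,0,20],[0,0,0,0,0,0,20],[0,0,0,0,0,0,20],[0,0,0,0,0,0,20],[0,0,0,0,0,0,20],[0,0,0,0,0,0,20],[0,0,-10,0,0,0,20]]}}

```text
time: 32.1
position: [0.6318, 0.0471, 0.1525]
tool_rot: [3.118, 0.384, -0.0]
ft_force: [0.3, -0.1, -5.6]
grip_width: 0.374
```

Request:
{"api": "step_arm", "payload": {"deltas": [[0,0,-10,0,0,0,20],[0,0,-20,0,0,0,20],[0,0,-30,0,0,0,20],[0,0,-40,0,0,0,20],[0,0,-50,0,0,0,20],[0,0,-60,0,0,0,20],[0,0,-70,0,0,0,20],[0,0,-80,0,0,0,20]]}}

```text
time: 33.1
position: [0.6318, 0.0469, 0.1525]
tool_rot: [2.14, 2.3, -0.0]
ft_force: [-0.4, -0.1, -5.9]
grip_width: 0.382
```

Request:
{"api": "step_arm", "payload": {"deltas": [[0,0,0,0,0,0,20],[0,0,0,0,0,0,20],[0,0,0,0,0,0,20],[0,0,0,0,0,0,20],[0,0,0,0,0,0,20],[0,0,0,0,0,0,20],[0,0,0,0,0,0,20],[0,0,0,0,0,0,20]]}}

```text
time: 34.1
position: [0.6318, 0.0471, 0.1526]
tool_rot: [-2.147, -2.294, -0.0]
ft_force: [-0.7, -0.3, -5.0]
grip_width: 0.382
```

```bash
python3 -c "
from h import *
where();goal(.631,.0465,.151,93.7)"
```

```text
t 34.1 p [0.6318 0.0471 0.1526] yaw 93.8 tilt 0.0 q [-0.42  0.34  0.38  1.6  -0.13  1.23  0.05] F [-0.7 -0.3 -5. ] g 33.3
rot [ 0.  -0.   0.1] shift [-0.5 -0.8  1.6] dist 2.0
```

Request:
{"api": "step_arm", "payload": {"deltas": [[0,0,0,0,0,0,20],[0,0,0,0,0,0,20],[0,0,0,0,0,0,20],[0,0,-10,0,0,0,20],[0,0,-20,0,0,0,20],[0,0,-30,0,0,0,20],[0,0,-40,0,0,0,20],[0,0,-50,0,0,0,20]]}}

```text
time: 35.1
position: [0.6318, 0.047, 0.1525]
tool_rot: [-0.968, -2.989, 0.0]
ft_force: [-0.1, -0.2, -5.6]
grip_width: 0.38
```

Request:
{"api": "step_arm", "payload": {"deltas": [[0,0,-10,0,0,0,20],[0,0,-20,0,0,0,20],[0,0,-30,0,0,0,20],[0,0,-40,0,0,0,20],[0,0,-40,0,0,0,20],[0,0,-40,0,0,0,20],[0,0,-40,0,0,0,20],[0,0,-40,0,0,0,20]]}}

```text
time: 36.1
position: [0.6318, 0.0472, 0.1526]
tool_rot: [-0.103, 3.14, 0.0]
ft_force: [-0.6, -0.2, -5.8]
grip_width: 0.38
```

Request:
{"api": "step_arm", "payload": {"deltas": [[0,0,0,0,0,0,20],[0,0,0,0,0,0,20],[0,0,0,0,0,0,20],[0,0,0,0,0,0,20],[0,0,0,0,0,0,20],[0,0,0,0,0,0,20],[0,0,0,0,0,0,20],[0,0,0,0,0,0,20]]}}

```text
time: 37.1
position: [0.6318, 0.0471, 0.1526]
tool_rot: [-0.104, 3.14, 0.0]
ft_force: [-0.5, -1.0, -6.9]
grip_width: 0.378
```

```bash
python3 -c "
from h import *
where();snap('wrist','w13');W=optics.get_calibration('wrist');p,R=pose()
goal(.4664,-.1974,.215,190.8)
print([R.inv().apply(onz(W,(317,y),p[2]+.019-.003)-p)*1000 for y in (80,87)])"
```

```text
t 37.1 p [0.6318 0.0471 0.1526] yaw -176.2 tilt 0.0 q [-0.24  0.32  0.15  1.59 -0.05  1.23  1.56] F [-0.5 -1.  -6.9] g 32.9
rot [ 0.  0. -7.] shift [ 181.2 -233.   -62.5] dist 302.0
[array([ 85.3816,   1.9165, -16.0013]), array([ 83.1097,   1.9178, -16.0013])]
```

View pics/w13.png

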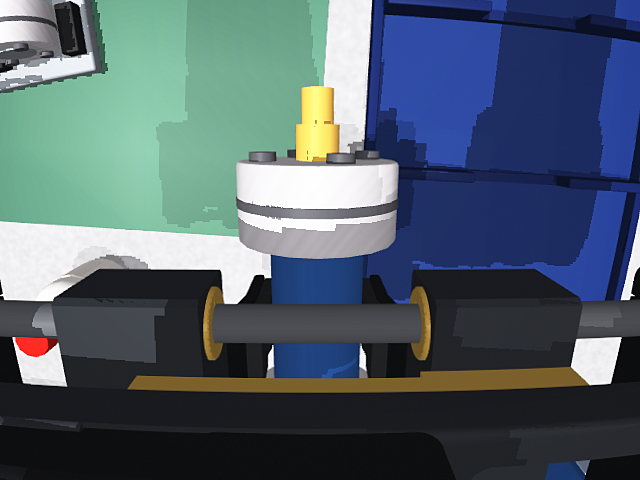

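Request:
{"api": "step_arm", "payload": {"deltas": [[0,0,0,0,0,-45,20],[0,0,0,25,-33,-63,20],[0,0,-2,55,-70,-63,20],[0,0,-4,85,-110,-63,20],[0,0,-6,115,-150,-63,20],[0,0,-7,145,-190,-63,20],[0,0,-7,172,-224,-63,20],[0,0,-7,181,-234,-63,20]]}}

```text
time: 38.15
position: [0.4646, -0.2019, 0.216]
tool_rot: [-0.287, 3.128, -0.001]
ft_force: [0.4, 0.8, -4.8]
grip_width: 0.381
```

Request:
{"api": "step_arm", "payload": {"deltas": [[0,0,0,0,0,10,20],[0,0,0,0,0,25,20],[0,0,0,0,0,35,20],[0,0,0,0,0,35,20],[0,0,0,0,0,35,20],[0,0,0,0,0,35,20],[0,0,0,0,0,35,20],[0,0,0,0,0,35,20]]}}

```text
time: 39.15
position: [0.4668, -0.1984, 0.1808]
tool_rot: [-0.295, 3.127, -0.0]
ft_force: [-0.6, 0.2, -5.7]
grip_width: 0.382
```

```bash
python3 -c "
from h import *
where();goal(.467,-.1985,.0745,190.8);snap('wrist','w14');snap('scene','s14')
im=cv2.imread('pics/w14.png');cv2.imwrite('pics/w14c.png',im[60:400])"
```

```text
t 39.15 p [ 0.4668 -0.1984  0.1808] yaw -169.2 tilt 0.0 q [ 0.03  0.04  0.33  1.87 -0.01  1.24  2.12] F [-0.6  0.2 -5.7] g 33.2
rot [-0.  0. -0.] shift [ -0.1  -0.1 106.3] dist 106.0
```

View pics/w14.png

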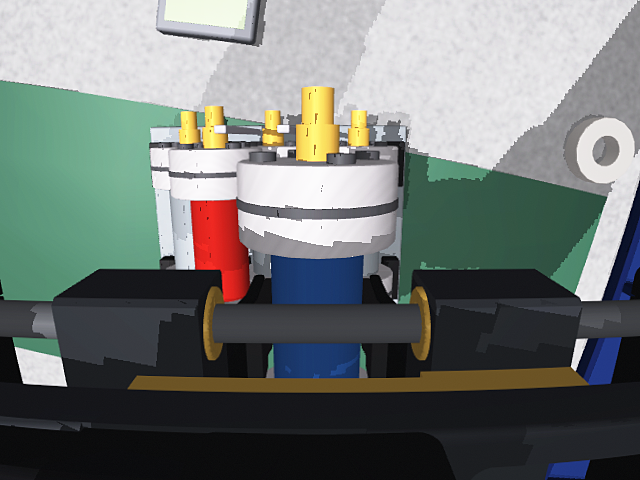

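View pics/s14.png

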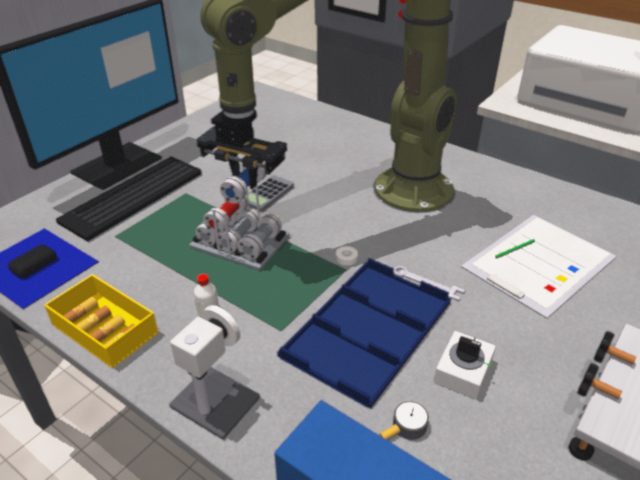

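Request:
{"api": "step_arm", "payload": {"deltas": [[0,0,0,0,0,20,20],[0,0,0,0,0,45,20],[0,0,0,0,0,65,20],[0,0,0,0,0,82,20],[0,0,0,0,0,92,20],[0,0,0,0,0,98,20],[0,0,0,0,0,100,20],[0,0,0,0,0,100,20]]}}

```text
time: 40.25
position: [0.467, -0.1985, 0.081]
tool_rot: [-0.296, 3.127, -0.0]
ft_force: [-0.4, -0.7, -5.6]
grip_width: 0.38
```

```bash
python3 -c "
from h import *
where();goal(.467,-.1985,.0745,190.8);snap('wrist','w15')"
```

```text
t 40.25 p [ 0.467  -0.1985  0.081 ] yaw -169.2 tilt 0.0 q [ 0.04  0.14  0.33  1.98 -0.05  1.03  2.16] F [-0.4 -0.7 -5.6] g 33.1
rot [-0.  0. -0.] shift [0.  0.  6.5] dist 6.0
```

View pics/w15.png

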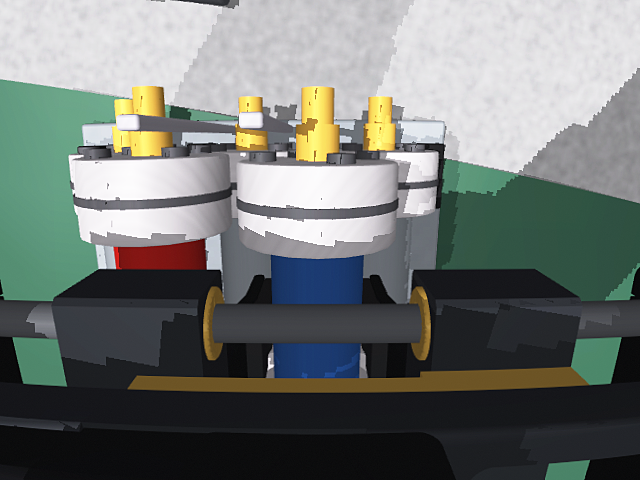

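Request:
{"api": "step_arm", "payload": {"deltas": [[0,0,0,0,0,2,20],[0,0,0,0,0,4,20],[0,0,0,0,0,5,20],[0,0,0,0,0,6,20],[0,0,0,0,0,6.5,20],[0,0,0,0,0,6.5,20],[0,0,0,0,0,6.5,20],[0,0,0,0,0,6.5,20]]}}

```text
time: 41.3
position: [0.4669, -0.199, 0.0746]
tool_rot: [-0.295, 3.127, -0.001]
ft_force: [-2.1, -2.3, 1.7]
grip_width: 0.383
```

Contact just made. A little more, then release.

Request:
{"api": "step_arm", "payload": {"deltas": [[0,0,0,0,0,0.5,20],[0,0,0,0,0,0.5,36],[0,0,0,0,0,0.5,39],[0,0,0,0,0,0.5,42],[0,0,0,0,0,0.5,44],[0,0,0,0,0,0.5,44],[0,0,0,0,0,0.5,44],[0,0,0,0,0,-10,44]]}}

```text
time: 42.3
position: [0.466, -0.1982, 0.0837]
tool_rot: [0.295, -3.126, -0.001]
ft_force: [0.6, -0.2, -0.9]
grip_width: 0.506
```

Request:
{"api": "step_arm", "payload": {"deltas": [[0,0,0,0,0,-30,44],[0,0,0,0,0,-70,44],[0,0,0,0,0,-110,44],[0,0,0,0,0,-135,50],[0,0,0,0,0,-135,60],[0,0,0,0,0,-135,60],[0,0,0,0,0,-135,60],[0,0,0,0,0,-135,60]]}}

```text
time: 43.3
position: [0.4662, -0.1982, 0.2181]
tool_rot: [0.295, -3.126, -0.001]
ft_force: [-0.3, 0.2, 0.3]
grip_width: 0.687
```

```bash
python3 -c "
from h import *
where();goal(.5145,.4,.2,98.5);snap('wrist','w16');snap('scene','s16')
im=cv2.imread('pics/s16.png');cv2.imwrite('pics/s16c.png',cv2.resize(im[160:300,160:340],(771,600),interpolation=cv2.INTER_CUBIC))"
```

```text
t 43.3 p [ 0.4662 -0.1982  0.2181] yaw -169.2 tilt 0.1 q [ 0.03  0.01  0.33  1.82 -0.    1.32  2.11] F [-0.3  0.2  0.3] g 59.8
rot [-0.  -0.1 92.3] shift [-159.5  578.6   18.3] dist 600.0
```

View pics/w16.png

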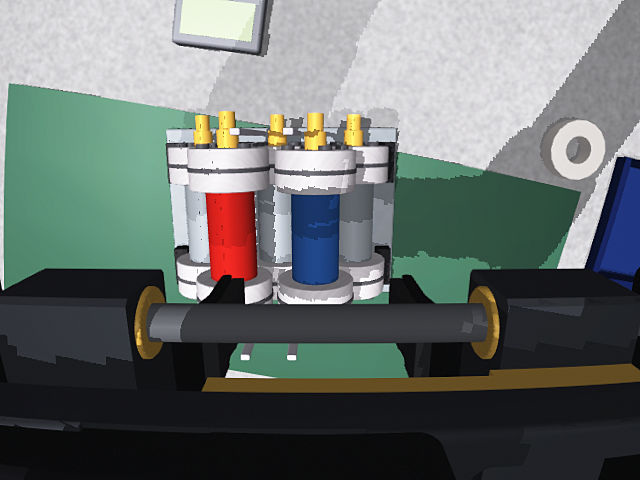

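View pics/s16c.png

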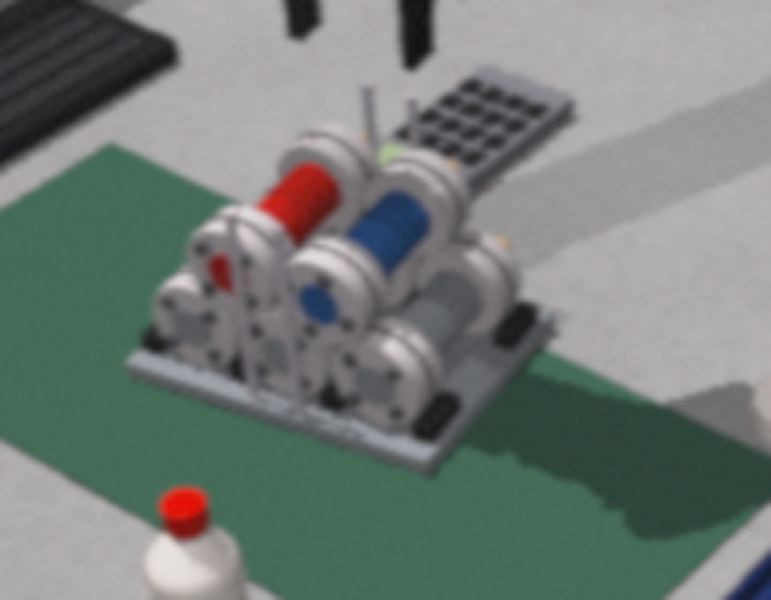

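Request:
{"api": "step_arm", "payload": {"deltas": [[0,0,5,-5,20,-5,60],[0,0,15,-20,75,-5,60],[0,0,25,-36,130,-5,60],[0,0,35,-52,188,-5,60],[0,0,45,-67,245,-5,60],[0,0,55,-83,300,-5,60],[0,0,65,-98,355,-5,60],[0,0,75,-112,405,-5,60]]}}

```text
time: 44.4
position: [0.5002, 0.2087, 0.224]
tool_rot: [1.602, 2.702, -0.0]
ft_force: [-0.2, 0.3, 0.2]
grip_width: 0.691
```

```bash
python3 -c "
from h import *
where();goal(.5145,.4,.19,97.5)"
```

```text
t 44.4 p [0.5002 0.2087 0.224 ] yaw 118.7 tilt 0.0 q [-0.36  0.09 -0.09  1.72  0.01  1.33  0.05] F [-0.2  0.3  0.2] g 60.1
rot [ 0.   0.  21.2] shift [161.  104.3  34. ] dist 195.0
```

Request:
{"api": "step_arm", "payload": {"deltas": [[0,0,6,45,29,5,60],[0,0,12,90,58,12,60],[0,0,18,130,84,20,60],[0,0,21,161,104,34,60],[0,0,21,161,104,34,60],[0,0,21,161,104,34,60],[0,0,21,161,104,34,60],[0,0,21,161,104,34,60]]}}

```text
time: 45.4
position: [0.5137, 0.3973, 0.1909]
tool_rot: [2.062, 2.369, 0.001]
ft_force: [-0.2, -0.1, -0.1]
grip_width: 0.688
```

```bash
python3 -c "
from h import *
where();goal(.5143,.4,.0635,97.5);snap('wrist','w17')"
```

```text
t 45.4 p [0.5137 0.3973 0.1909] yaw 97.9 tilt 0.1 q [-0.58  0.34 -0.15  1.49  0.05  1.31 -0.6 ] F [-0.2 -0.1 -0.1] g 59.9
rot [0.1 0.  0.4] shift [  2.6   0.8 127.4] dist 127.0
```

View pics/w17.png

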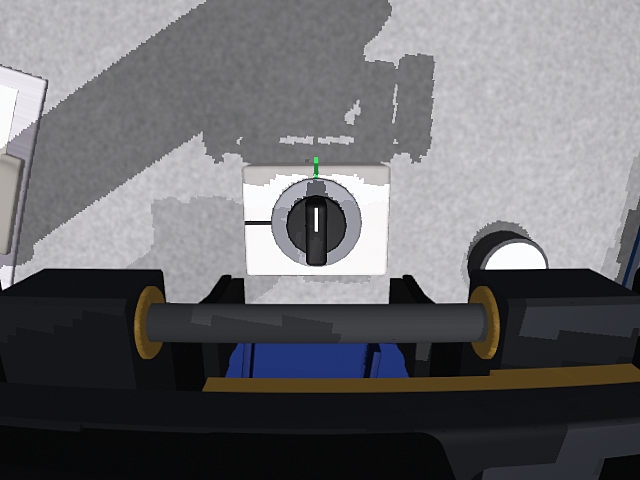

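Request:
{"api": "step_arm", "payload": {"deltas": [[0,0,0,3,0,25,55],[0,0,0,3,0,55,50],[0,0,0,3,0,85,45],[0,0,0,3,0,110,40],[0,0,0,3,0,125,40],[0,0,0,3,0,127,40],[0,0,0,3,0,127,0],[0,0,0,3,0,127,0]], "newtons": 20}}

```text
time: 46.45
position: [0.5132, 0.4019, 0.0644]
tool_rot: [2.06, 2.371, 0.003]
ft_force: [0.0, -0.2, -0.4]
grip_width: 0.315
```

Request:
{"api": "step_arm", "payload": {"deltas": [[0,0,0,0,0,0,0],[0,0,0,0,0,0,0],[0,0,0,0,0,0,0],[0,0,0,0,0,0,0],[0,0,-10,0,0,0,0],[0,0,-20,0,0,0,0],[0,0,-30,0,0,0,0],[0,0,-40,0,0,0,0]]}}

```text
time: 47.45
position: [0.5121, 0.4012, 0.0638]
tool_rot: [-1.117, -2.936, 0.001]
ft_force: [-2.0, -1.6, 5.4]
grip_width: 0.163
```

Request:
{"api": "step_arm", "payload": {"deltas": [[0,0,-10,0,0,0,0],[0,0,-20,0,0,0,0],[0,0,-30,0,0,0,0],[0,0,-40,0,0,0,0],[0,0,-50,0,0,0,0],[0,0,-51,0,0,0,0],[0,0,-51,0,0,0,0],[0,0,-51,0,0,0,0]]}}

```text
time: 48.45
position: [0.5118, 0.4001, 0.0638]
tool_rot: [0.244, -3.13, 0.004]
ft_force: [-2.5, -3.1, 7.7]
grip_width: 0.158
```

```bash
python3 -c "
from h import *
where();print(ctrl.get_state()['torque']);snap('wrist','w18')"
```

```text
t 48.45 p [0.5118 0.4001 0.0638] yaw -171.1 tilt 0.2 q [-0.37  0.48 -0.43  1.61  0.22  1.11  0.87] F [-2.5 -3.1  7.7] g 13.8
[-0.7664  0.8502 -0.3819]
```

View pics/w18.png

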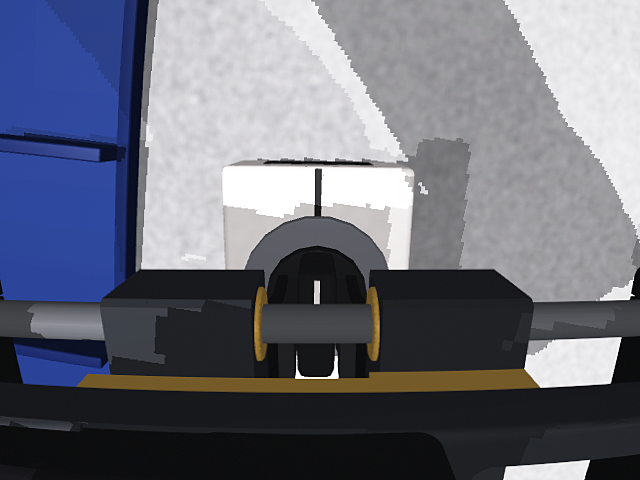

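The switch points at the off mark (318, 190). Next: release, lift and do the final checks.

Request:
{"api": "step_arm", "payload": {"deltas": [[0,0,0,0,0,0,50],[0,0,0,0,0,0,50],[0,0,0,0,0,0,50],[0,0,0,0,0,0,60],[0,0,0,0,0,0,60],[0,0,0,0,0,-40,60],[0,0,0,0,0,-90,60],[0,0,0,0,0,-130,60]]}}

```text
time: 49.5
position: [0.5127, 0.4017, 0.1952]
tool_rot: [-0.247, 3.13, 0.001]
ft_force: [0.8, 0.7, 0.5]
grip_width: 0.688
```

Request:
{"api": "step_arm", "payload": {"deltas": [[0,0,0,0,0,-20,60],[0,0,0,40,20,-40,60],[0,0,0,90,40,-40,60],[0,0,0,130,60,-40,60],[0,0,0,130,60,-40,60],[0,0,0,130,60,-40,60],[0,0,0,130,60,-40,60],[0,0,0,130,60,-40,60]]}}

```text
time: 50.5
position: [0.3758, 0.4396, 0.2326]
tool_rot: [0.244, -3.132, 0.001]
ft_force: [0.3, -0.7, 0.1]
grip_width: 0.69
```

```bash
python3 - <<'E'
from h import *
where();t=snap('top','t20');snap('scene','s20')
T=optics.get_calibration('top');S=optics.get_calibration('scene')
a=np.radians(10.8);u=np.array([np.cos(a),np.sin(a)]);v=np.array([-u[1],u[0]]);c=np.array([.4725,-.2275])
im=cv2.imread('pics/t20.png');sc=cv2.imread('pics/s20.png')
for n,i in (('red',-.03),('blue',.03)):
  for nm,C in(('t',T),('s',S)):
    print(n,nm,'origin',proj(C,[*(c+i*v),.089]),'tip',proj(C,[*(c+i*v-.084*u),.089]),'blind',proj(C,[*(c+i*v+.06*u),.089]))
h=6
b=cv2.resize(im[190:290,375:485],None,fx=6,fy=6,interpolation=cv2.INTER_CUBIC)
for n,i in (('red',-.03),('blue',.03)):
  for k in (0,-.084,.06):
    p=(proj(T,[*(c+i*v+k*u),.089])+.5-[375,190])*6; cv2.circle(b,tuple(int(q) for q in p),4,(0,255,0),-1)
cv2.imwrite('pics/t20c.png',b)
cv2.imwrite('pics/t20d.png',cv2.resize(im[40:380,120:500],(670,600)))
E
```

```text
t 50.5 p [0.3758 0.4396 0.2326] yaw -171.1 tilt 0.0 q [-0.44  0.2  -0.53  1.6   0.1   1.36  0.74] F [ 0.3 -0.7  0.1] g 60.0
red t origin [446.1142 237.6322] tip [452.7141 272.2834] blind [441.3657 213.1032]
red s origin [225.936  209.5088] tip [244.001  192.1444] blind [212.0911 222.8121]
blue t origin [421.627  241.9008] tip [428.123  276.6574] blind [416.967  217.2959]
blue s origin [247.2175 215.8503] tip [264.6716 197.998 ] blind [233.8289 229.5405]
```

View pics/t20c.png

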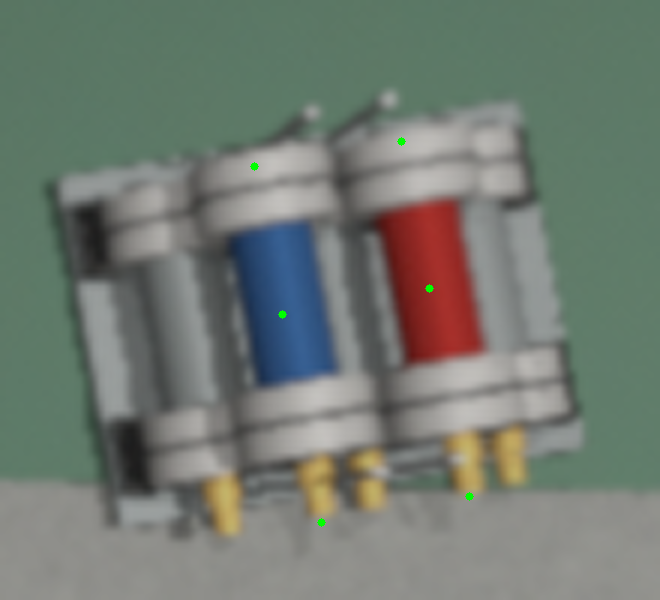

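View pics/t20d.png

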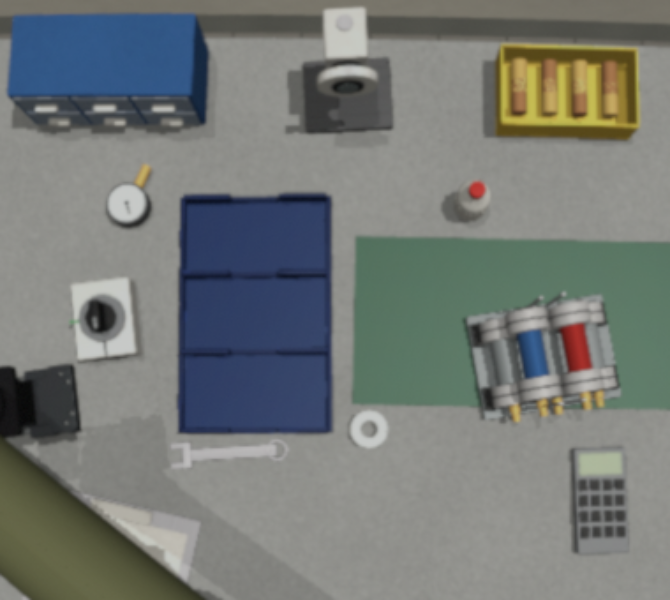

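View pics/s20.png

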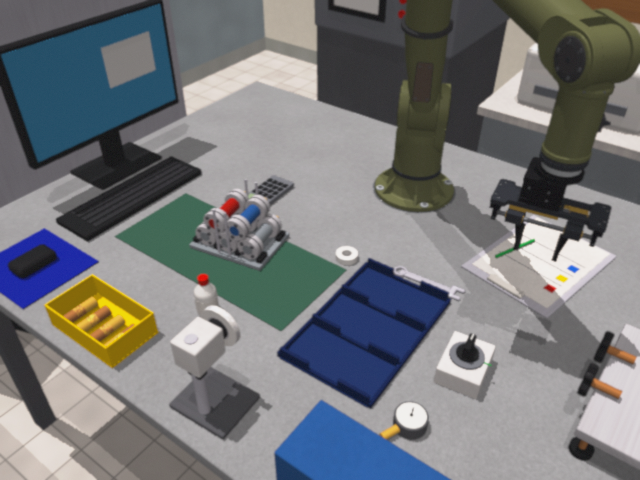

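```bash
python3 -c "
from bench import ctrl
print(ctrl.close_job())"
```

```text
the job is handed in; nothing more can be done
None
```

The job is handed in at about 50 s on the clock, but no verdict is reported, so I can't confirm it passed. Only red and blue were in the tray; yellow was absent.

- **Lamp on:** I turned the switch clockwise until it reached the stop. The bar pointed at the green mark.
- **Inspection:** I held red, then blue, at the aim point and turned each through port, side and blind end, holding each for about 1 s or more. My estimate of the aim point came from the top view. It agreed with the scene view, where the projected lens falls inside the ring light.
- **Knocked vessel:** Blue had been moved about 2 cm against the tray wall while I placed red. I measured it again before gripping it.
- **Stacking:** Red sits in the gap between grey1 and grey2, and blue in the gap between grey2 and grey3, both ports to the front.
- **Lamp off:** I turned the switch back, and the bar points at the off mark.

**Last checks:** In the final top view, both port tips lie about 1 pixel (roughly 2 mm) from their expected positions, and the vessel axes line up with the cradle. The greys and bystanders look unmoved by eye, and the gripper is clear of everything.

**Small disagreement:** The wrist camera read the gripped vessels about 2 mm off to one side, within its stated calibration error. I allowed for it when placing. No check failed.

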